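# Put the hair clips away in the stacking trays

### The arm

A 6-joint arm with a two-finger parallel gripper is mounted at the origin on a cart in front of the work surface, level with it; the furniture and walls round the work are solid. World frame = base frame: x ahead of the robot, y to its left, z up, the work surface at z = 0. Lengths are in m, angles in rad, forces in N, time in s.
With the tool pointing down it reaches from about 0.4 to 0.925 m from the base axis. Payload 3.4 kg.
Tool frame: the origin (TCP) lies on the centre line of the jaws, within the pads' length; the fingertips stand 11 mm ahead of it and the grasp point (between the pads) lies 8 mm behind it; z points along the fingers, y is the line along which they close (so a half turn about z gives the same grasp; the last joint's range is limited). The gripper opens to 85 mm and grips with 20 to 120 N. Pads are 22 mm wide; open, the fingers measure 114 mm over their backs; the gripper's body (76 mm by 85 mm) begins 54 mm behind the grasp point. The pads swing forward as they close: fully open they stand 13 mm farther back than shut.
Start: joints at [-1.351, 0.307, 1.506, -0, 1.328, -0.073], TCP at [0.166, -0.55, 0.242] pointing down, gripper open.
Joint ranges: [-3.12, 3.12], [-1.05, 2.28], [0.14, 2.33], [-1.42, 4.57], [0.1, 2.73], [-2.68, 2.68]. Speed limits (rad/s): [2.57, 2.57, 3.14, 3.14, 3.14, 3.14].

### API

Orientations are given as a rotation vector (axis times angle).
In Python, from bench import env gives the robot as it stands.
- The arm moves only by the tool send_rows, never from a script. Its argument "deltas" is a list of rows, each an object of numbers: "dx", "dy", "dz": the shift along the tool's x, y, z in m; "wx", "wy", "wz": the turn, a rotation vector about the tool's x, y, z in units of 10 degrees (1.0 is 10 degrees); "grip": the finger opening in m, from 0 to 0.0854. A call has 1 to 8 rows; each row shifts and turns the commanded pose from where the row before left it, along the tool's axes as they then stand; what a row does not reach is not made up. A row lasts 1/8 s, in which the tool goes at most 62.5 mm and 10.7 degrees, less where a joint would pass 70% of its speed; a pose out of reach is approached as far as the arm can. A call with a gripper value outside its range is refused whole. The fingers move at their own pace and stop on an object; "grip_force" is the grip in N (left out, the last holds). Time passes only in rows, so rows that do not move let the fingers close. It gives the time, the measured TCP pose, the force, the opening and the grip force at its end, in the units of the state.
- env.read_state(): the state, without advancing time (a new reading comes with each control period).
- env.grab_frame(name): name is "scene" or "side" or "wrist"; returns the picture (420x560x3 uint8, red, green, blue); there is no depth.
- env.camera_info(name): a dict with "K" (3x3 intrinsics, pixels), "dist_coeffs" ([k1, k2, p1, p2, k3] as OpenCV has them; the pictures are not rectified), "origin" and "rotation" of the camera in the world; the wrist camera has in their place "hand_eye" (4x4, takes a point from camera to tool coordinates, whose origin is the TCP and whose axes are the flange's). Camera axes: x right, y down, z forward; pixel columns grow to the right and rows downward; lengths in m; the calibration is good to about 2 mm. A picture is of the moment at which its call begins: read the wrist's pose just before it. camera_info takes no time and is no camera call.
- env.job_done(): hands the job in; it is judged then, once.
The state is a dict: "clock": time; "q": joint angles; "dq": joint speeds; "joint_efforts": joint torques, N m; "position": TCP position; "tcp_rot": TCP orientation; "contact_force": force on the tool from outside, world axes, zero at the start; "wrist_torque": the same for the moment, N m; "width": opening from 0.0 (shut) to 1.0 (fully open); "finger_force": force on a finger pad.
Only numpy, scipy, OpenCV 4.12 (cv2) and the standard library are available. Lean on these libraries where they do the work, as an engineer would, in place of code of your own. Each camera call takes 0.05 s, during which the arm holds its last target. There are 200 camera calls.

### The job

Put the steel hair clips away by building a stack on the black mat, in this order: set the tray with four posts down centred on the mat and lengthwise along it, lay both shut clips (jaws together) flat in that tray, stack the plain tray squarely on the four posts, and last lay the open clip (jaws spread) flat in the plain tray. Leave the two pots where they stand.

Things in the scene. Friction and masses are not known exactly. Their poses are not given: they have to be found in the camera images.
- mat: black rubber mat, 200 (x) by 86 (y) by 4 mm high (all sizes here in mm), fixed to the worktop. Origin: centre of its underside; its long side runs along its x axis.
- post_tray: grey metal tray 170 (x) by 58 mm (y), lip 11 high, wall and floor 3 thick, with four upright posts of 9 diameter inside its corners, at x=+-74, y=+-20.5, whose tops are 38 above its underside; 0.22 kg. Origin: centre of its underside, long side along x. Grip across y at the middle of the long sides.
- plain_tray: grey metal tray of the same size (170 by 58 mm, lip 11 high, wall and floor 3 thick) without posts; 0.15 kg. Origin: centre of its underside, long side along x. It rests with its flat underside on the four post tops. Grip across y at the middle of the long sides.
- clip_shut_a: rigid 57 mm steel hair clip lying flat. Origin: underside, below its spring housing, a block 20 (x) by 14 (y) by 24 high; grip it across y. Two jaws, 8 high, run to x=+36, two black handles, 8 high, to x=-21. SHUT: jaws together (11 wide), handles spread (27 wide at the end). Alike with clip_shut_b. Two fit in a tray end to end, 40 either side of its middle, lying along it, pointing either way.
- clip_shut_b: rigid 57 mm steel hair clip lying flat. Origin: underside, below its spring housing, a block 20 (x) by 14 (y) by 24 high; grip it across y. Two jaws, 8 high, run to x=+36, two black handles, 8 high, to x=-21. SHUT, alike with clip_shut_a.
- clip_open: rigid 57 mm steel hair clip lying flat. Origin: underside, below its spring housing, a block 20 (x) by 14 (y) by 24 high; grip it across y. Two jaws, 8 high, run to x=+36, two black handles, 8 high, to x=-21. OPEN: its jaws are spread to a V (37 wide at the tips) and its handles lie together (12 wide).
- small_pot: round cosmetic pot with gold lid, 53 mm diameter, 36 mm high, to be left alone. Origin: centre of its underside.
- large_pot: round cosmetic pot with black lid, 61 mm diameter, 48 mm high, to be left alone. Origin: centre of its underside.

How it is judged:
On the way, in this order (a step that is already met when the one before it is completed fails the run):
1. the tray with posts stands centred and lengthwise on the mat, released (horizontal distance between post_tray and mat below 0.014 m and angle between the x axis of post_tray and the x axis of mat, either way round below 0.16 rad and z of post_tray in the frame of mat between 0 and 0.008 m and angle between post_tray's own z axis and vertical below 0.08 rad and contact force between post_tray and the fingers below 0.05 N and linear speed of post_tray below 0.02 m/s), for 0.2 s.
2. both shut clips lie flat in the tray with posts on the mat, released (horizontal distance between post_tray and mat below 0.014 m and angle between the x axis of post_tray and the x axis of mat, either way round below 0.16 rad and z of post_tray in the frame of mat between 0 and 0.008 m and angle between post_tray's own z axis and vertical below 0.08 rad and x of clip_shut_a in the frame of post_tray between -0.065 and 0.065 m and y of clip_shut_a in the frame of post_tray between -0.02 and 0.02 m and z of clip_shut_a in the frame of post_tray between -0.001 and 0.008 m and angle between each of clip_shut_a, clip_shut_b's own z axis and vertical below 0.15 rad and x of clip_shut_b in the frame of post_tray between -0.065 and 0.065 m and y of clip_shut_b in the frame of post_tray between -0.02 and 0.02 m and z of clip_shut_b in the frame of post_tray between -0.001 and 0.008 m and contact force between each of clip_shut_a, clip_shut_b and the fingers below 0.05 N), for 0.2 s.
3. the plain tray rests squarely on the four posts, released, the shut clips below it (horizontal distance between post_tray and mat below 0.014 m and angle between the x axis of post_tray and the x axis of mat, either way round below 0.16 rad and z of post_tray in the frame of mat between 0 and 0.008 m and angle between each of post_tray, plain_tray's own z axis and vertical below 0.08 rad and x of clip_shut_a in the frame of post_tray between -0.065 and 0.065 m and y of clip_shut_a in the frame of post_tray between -0.02 and 0.02 m and z of clip_shut_a in the frame of post_tray between -0.001 and 0.008 m and angle between each of clip_shut_a, clip_shut_b's own z axis and vertical below 0.15 rad and x of clip_shut_b in the frame of post_tray between -0.065 and 0.065 m and y of clip_shut_b in the frame of post_tray between -0.02 and 0.02 m and z of clip_shut_b in the frame of post_tray between -0.001 and 0.008 m and horizontal distance between plain_tray and post_tray below 0.01 m and angle between the x axis of plain_tray and the x axis of post_tray, either way round below 0.12 rad and z of plain_tray in the frame of post_tray between 0.034 and 0.042 m and contact force between plain_tray and the fingers below 0.05 N), for 0.2 s.
4. the open clip lies flat in the plain tray, released (horizontal distance between post_tray and mat below 0.014 m and angle between the x axis of post_tray and the x axis of mat, either way round below 0.16 rad and z of post_tray in the frame of mat between 0 and 0.008 m and angle between each of post_tray, plain_tray's own z axis and vertical below 0.08 rad and x of clip_shut_a in the frame of post_tray between -0.065 and 0.065 m and y of clip_shut_a in the frame of post_tray between -0.02 and 0.02 m and z of clip_shut_a in the frame of post_tray between -0.001 and 0.008 m and angle between each of clip_shut_a, clip_shut_b, clip_open's own z axis and vertical below 0.15 rad and x of clip_shut_b in the frame of post_tray between -0.065 and 0.065 m and y of clip_shut_b in the frame of post_tray between -0.02 and 0.02 m and z of clip_shut_b in the frame of post_tray between -0.001 and 0.008 m and horizontal distance between plain_tray and post_tray below 0.01 m and angle between the x axis of plain_tray and the x axis of post_tray, either way round below 0.12 rad and z of plain_tray in the frame of post_tray between 0.034 and 0.042 m and x of clip_open in the frame of plain_tray between -0.065 and 0.065 m and y of clip_open in the frame of plain_tray between -0.02 and 0.02 m and z of clip_open in the frame of plain_tray between -0.001 and 0.008 m and contact force between clip_open and the fingers below 0.05 N), for 0.2 s.
At the end, for the whole second after the job is handed in: Post tray on the mat (centres within 14 mm, 0.16 rad), both shut clips flat in it; plain tray on the posts (within 10 mm, 0.12 rad), open clip flat in it; each clip housing within 65 mm along and 20 mm across of its tray middle; all released and at rest (all of step 4 and linear speed of each of post_tray, plain_tray, clip_shut_a, clip_shut_b, clip_open below 0.02 m/s and contact force between each of post_tray, plain_tray, clip_shut_a, clip_shut_b and the fingers below 0.05 N); the robot touches nothing.
It fails at once if a pot was pushed more than 30 mm from where it stood (distance of any of small_pot, large_pot from where it was at the start of the episode above 0.03 m).
It also fails if it takes over 138 s, if anything falls off the work surface, if the arm or the gripper's body presses on something with over 40 N, if the wrist force passes 120 N, or if a joint passes its speed limit or range.

## Working session

There is one attempt and no reset: what is moved stays moved. The work goes in short steps, Python scripts to look and compute and a tool call to move; the robot and the scene stay as the last step left them, time stands still between calls to the robot, and variables do not carry over. Pictures are saved under pics/ and viewed, at most 14 in all, crops included, and the job is handed in when it is done.

Besides the shell and the picture viewer there is one more tool, called after "Call:" by a JSON object that holds its "api" and its "payload". send_rows: Moves the arm, as the interface text tells. Its arguments: {"type":"object","properties":{"deltas":{"type":"array"},"grip_force":{"type":"number"}},"required":["deltas"]}

```bash
ls; mkdir -p pics
python3 - <<'E'
from bench import env
import cv2,numpy as np
s=env.read_state();print({k:np.round(v,3) for k,v in s.items()})
for n in("scene","side"):
    cv2.imwrite(f"pics/{n}0.png",env.grab_frame(n)[:,:,::-1]);print(n,env.camera_info(n))
print(env.camera_info("wrist"))
E
```

```text
pics
{'clock': np.float64(0.0), 'q': array([-1.35 ,  0.308,  1.508, -0.   ,  1.328, -0.074]), 'dq': array([-0.002,  0.001,  0.001, -0.001,  0.001,  0.001]), 'joint_efforts': array([ 1.0000e-03, -4.5755e+01, -2.5192e+01, -0.0000e+00,  1.3000e-02,
        0.0000e+00]), 'position': array([ 0.166, -0.55 ,  0.241]), 'tcp_rot': array([-3.106, -0.46 ,  0.   ]), 'contact_force': array([ 0.275, -0.096, -0.559]), 'wrist_torque': array([0.039, 0.042, 0.041]), 'finger_force': np.float64(0.0), 'width': np.float64(0.999)}
scene {'K': array([[462.14017375,   0.        , 296.70072465],
       [  0.        , 462.14017375, 209.76996458],
       [  0.        ,   0.        ,   1.        ]]), 'dist_coeffs': array([0.0412989, 0.       , 0.       , 0.       , 0.       ]), 'origin': array([-0.18147959,  0.53269508,  0.97830738]), 'rotation': array([-1.19637849,  2.35113663, -0.93356947])}
side {'K': array([[502.57691613,   0.        , 281.7233497 ],
       [  0.        , 502.57691613, 204.86636188],
       [  0.        ,   0.        ,   1.        ]]), 'dist_coeffs': array([-0.05903139,  0.        ,  0.        ,  0.        ,  0.        ]), 'origin': array([ 0.36682328, -1.02963988,  0.68492145]), 'rotation': array([-2.11557118,  0.22345208, -0.11704702])}
{'K': array([[340.71924486,   0.        , 283.39164467],
       [  0.        , 340.71924486, 213.2653869 ],
       [  0.        ,   0.        ,   1.        ]]), 'dist_coeffs': array([-0.03217117,  0.        ,  0.        ,  0.        ,  0.        ]), 'hand_eye': array([[ 7.56558286e-04, -9.54526047e-01, -2.98126573e-01,
         7.55303262e-02],
       [ 9.99999391e-01,  4.82610214e-04,  9.92510673e-04,
         9.79861310e-04],
       [-8.03498360e-04, -2.98127142e-01,  9.54525831e-01,
        -1.31911841e-01],
       [ 0.00000000e+00,  0.00000000e+00,  0.00000000e+00,
         1.00000000e+00]])}
```

View pics/scene0.png

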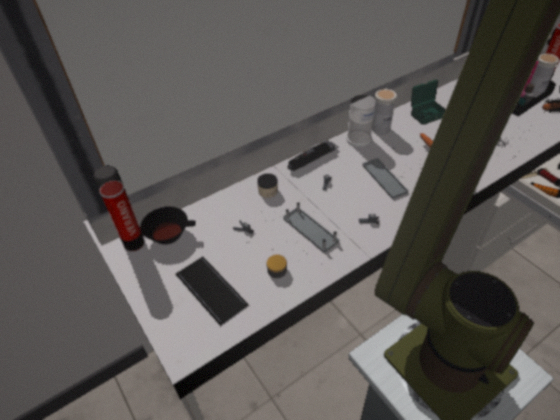

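View pics/side0.png

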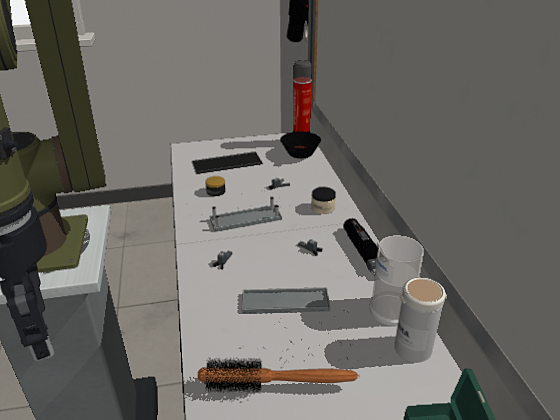

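The scene and side pictures show all the parts. In the scene picture the mat is at about (211,289), the post tray (311,229), the plain tray (385,178), and the clips (244,228), (327,183) and (370,219). In the side picture they are at (227,162), (245,218), (284,300), and clips (280,184), (311,247), (221,259).

```bash
cat > h.py <<'E'
from bench import env
import cv2,numpy as np
from scipy.spatial.transform import Rotation as R
def cam(n,s=None):
    c=env.camera_info(n)
    if n=="wrist":
        s=s or env.read_state(); T=np.eye(4);T[:3,:3]=R.from_rotvec(s["tcp_rot"]).as_matrix();T[:3,3]=s["position"]
        T=T@c["hand_eye"];return c["K"],c["dist_coeffs"],T[:3,:3],T[:3,3]
    r=np.array(c["rotation"]);return c["K"],c["dist_coeffs"],R.from_rotvec(r).as_matrix(),np.array(c["origin"])
def rays(c,px):
    u=cv2.undistortPoints(np.array(px,float).reshape(-1,1,2),c[0],c[1])[:,0]
    d=np.c_[u,np.ones(len(u))]@c[2].T; return d
def onz(c,px,z):
    d=rays(c,px);return c[3]+d*((z-c[3][2])/d[:,2])[:,None]
def tri(c1,p1,c2,p2):
    o=[]
    for d,e in zip(rays(c1,p1),rays(c2,p2)):
        A=np.c_[d,-e];k=np.linalg.lstsq(A,c2[3]-c1[3],rcond=None)[0]
        a=c1[3]+k[0]*d;b=c2[3]+k[1]*e;o.append([*((a+b)/2),np.linalg.norm(a-b)])
    return np.array(o)
def proj(c,P):
    r=c[2].T;return cv2.projectPoints(np.array(P,float).reshape(-1,3),cv2.Rodrigues(r)[0],-r@c[3],c[0],c[1])[0][:,0]
def shot(n):  # wrist: read pose first; saves cam
    s=env.read_state();im=env.grab_frame("wrist")[:,:,::-1].copy();cv2.imwrite(f"pics/{n}.png",im);return cam("wrist",s),im
E
python3 - <<'E'
from h import *
np.set_printoptions(precision=3,suppress=True)
a=cam("scene");b=cam("side")
P=[(177,266),(203,257),(247,291),(221,322),(284,212),(300,206),(338,240),(322,250),(363,165),(378,160),(407,190),(393,197),(244,228),(327,183),(370,219),(277,268),(267,187)]
Q=[(259,153),(262,164),(194,171),(193,161),(276,207),(282,216),(212,230),(209,219),(327,289),(329,309),(240,310),(244,290),(280,184),(311,247),(221,259),(215,187),(323,203)]
print(tri(a,P,b,Q));print(onz(b,Q,.005)-onz(a,P,.005))
E
```

```text
[[ 0.587  0.364  0.004  0.006]
 [ 0.582  0.295 -0.001  0.   ]
 [ 0.391  0.262  0.023  0.026]
 [ 0.381  0.353  0.003  0.   ]
 [ 0.575  0.034  0.011  0.007]
 [ 0.575 -0.018  0.011  0.006]
 [ 0.407 -0.028  0.006  0.006]
 [ 0.405  0.027  0.003  0.009]
 [ 0.609 -0.292  0.004  0.007]
 [ 0.598 -0.347  0.003  0.005]
 [ 0.434 -0.316  0.009  0.005]
 [ 0.444 -0.263  0.008  0.006]
 [ 0.605  0.155  0.002  0.006]
 [ 0.613 -0.148  0.004  0.009]
 [ 0.414 -0.149  0.008  0.002]
 [ 0.428  0.162  0.012  0.003]
 [ 0.691  0.018  0.014  0.001]]
[[-0.007 -0.006  0.   ]
 [ 0.003 -0.013 -0.   ]
 [-0.037  0.024  0.   ]
 [ 0.001 -0.005  0.   ]
 [-0.011  0.008 -0.   ]
 [ 0.003  0.015 -0.   ]
 [-0.007 -0.001 -0.   ]
 [-0.008 -0.009  0.   ]
 [ 0.009 -0.     0.   ]
 [ 0.007 -0.002  0.   ]
 [-0.008  0.007  0.   ]
 [ 0.005  0.008  0.   ]
 [ 0.008 -0.002  0.   ]
 [ 0.011  0.    -0.   ]
 [-0.004  0.005  0.   ]
 [-0.001  0.017  0.   ]
 [-0.005  0.019  0.   ]]
```

Call:
{"api": "send_rows", "payload": {"deltas": [{"wz": 0.85}, {"wz": 0.84}, {"dx": 0.036, "dy": -0.04, "dz": -0.003}, {"dx": 0.036, "dy": -0.04, "dz": -0.003}, {"dx": 0.036, "dy": -0.04, "dz": -0.003}, {"dx": 0.036, "dy": -0.04, "dz": -0.003}, {"dx": 0.036, "dy": -0.04, "dz": -0.003}, {"dx": 0.036, "dy": -0.04, "dz": -0.003}], "grip_force": 40}}

```text
invalid input
```

Call:
{"api": "send_rows", "payload": {"deltas": [{"dx": 0.036, "dy": -0.04}, {"dx": 0.036, "dy": -0.04}, {"dx": 0.036, "dy": -0.04}, {"dx": 0.01, "dy": -0.04}, {}, {}]}}

```text
invalid input
```

Run:
```python
from h import *
c,im=shot("w1");np.save("c1.npy",np.array([c[2].tolist(),[c[3].tolist()]*3]));s=env.read_state();print(s["clock"],s["position"],s["tcp_rot"],s["width"])
```

```text
0.15 [ 0.16637813 -0.54986354  0.24158593] [-3.10617942e+00 -4.59641024e-01  2.11835036e-04] 0.9943766024655034
```

View pics/w1.png

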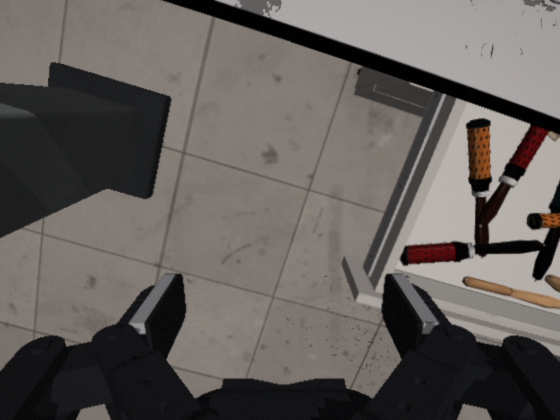

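Both moves were refused, so the picture only shows floor and the drawer, with no work parts in it. I'll send rows with every field filled in.

Call:
{"api": "send_rows", "payload": {"deltas": [{"dx": 0, "dy": 0, "dz": 0, "wx": 0, "wy": 0, "wz": 0.85, "grip": 0.085}, {"dx": 0, "dy": 0, "dz": 0, "wx": 0, "wy": 0, "wz": 0.84, "grip": 0.085}, {"dx": 0.036, "dy": -0.04, "dz": -0.003, "wx": 0, "wy": 0, "wz": 0, "grip": 0.085}, {"dx": 0.036, "dy": -0.04, "dz": -0.003, "wx": 0, "wy": 0, "wz": 0, "grip": 0.085}, {"dx": 0.036, "dy": -0.04, "dz": -0.003, "wx": 0, "wy": 0, "wz": 0, "grip": 0.085}, {"dx": 0.036, "dy": -0.04, "dz": -0.003, "wx": 0, "wy": 0, "wz": 0, "grip": 0.085}, {"dx": 0.036, "dy": -0.04, "dz": -0.003, "wx": 0, "wy": 0, "wz": 0, "grip": 0.085}, {"dx": 0.036, "dy": -0.04, "dz": -0.003, "wx": 0, "wy": 0, "wz": 0, "grip": 0.085}], "grip_force": 40}}

```text
clock: 1.15
position: [0.3836, -0.3091, 0.2603]
tcp_rot: [-3.142, 0.002, 0.0]
contact_force: [0.5, -0.7, -0.3]
width: 0.993
finger_force: 0.0
```

Call:
{"api": "send_rows", "payload": {"deltas": [{"dx": 0.036, "dy": -0.04, "dz": 0, "wx": 0, "wy": 0, "wz": 0, "grip": 0.085}, {"dx": 0.036, "dy": -0.04, "dz": 0, "wx": 0, "wy": 0, "wz": 0, "grip": 0.085}, {"dx": 0.036, "dy": -0.04, "dz": 0, "wx": 0, "wy": 0, "wz": 0, "grip": 0.085}, {"dx": 0.01, "dy": -0.04, "dz": 0, "wx": 0, "wy": 0, "wz": 0, "grip": 0.085}, {"dx": 0, "dy": 0, "dz": 0, "wx": 0, "wy": 0, "wz": 0, "grip": 0.085}]}}

```text
clock: 1.78
position: [0.5013, -0.148, 0.2598]
tcp_rot: [-3.14, -0.005, 0.002]
contact_force: [-0.5, 0.3, 0.4]
width: 0.999
finger_force: 0.0
```

Run:
```python
from h import *
s=env.read_state();c,im=shot("w2");np.savez("c2.npz",R=c[2],o=c[3]);print(s["clock"],s["position"],s["tcp_rot"],s["width"])
```

```text
1.775 [ 0.50130202 -0.14798379  0.25983952] [-3.14033018e+00 -4.90311996e-03  1.52934536e-03] 0.9988792190735062
```

View pics/w2.png

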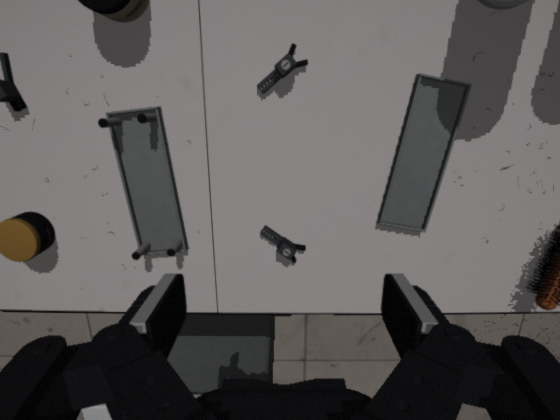

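The wrist picture shows both near clips shut: housings at (285,65) with jaws to (262,90), and (288,250) with jaws to (266,232). The post tray's corners are at about (107,112), (160,107), (187,248) and (138,255). The plain tray's are (418,75), (470,83), (425,231) and (377,226). The clip at the left edge (8,95) is spread, so that is the open one.

Run:
```python
from h import *
np.set_printoptions(precision=4,suppress=True)
z=np.load("c2.npz");i=env.camera_info("wrist");c=(i["K"],i["dist_coeffs"],z["R"],z["o"])
for n,p in(("post",[(107,112),(160,107),(187,248),(138,255)]),("plain",[(418,75),(470,83),(425,231),(377,226)])):
    q=onz(c,p,.011);m=q.mean(0);d=(q[0]+q[1]-q[2]-q[3]);print(n,m,np.degrees(np.arctan2(d[1],d[0])),[np.linalg.norm(q[k]-q[k-1]) for k in range(4)])
for n,p in(("B",[(285,65),(262,90)]),("C",[(288,250),(266,232)])):
    a=onz(c,p[:1],.024)[0];b=onz(c,p[1:],.006)[0];d=b-a;print(n,a,b,np.degrees(np.arctan2(d[1],d[0])),np.linalg.norm(d[:2]))
s=cam("side");a=cam("scene")
# two-view height check side/scene vs wrist
print(tri(c,[(285,65),(288,250),(107,112),(160,107),(187,248),(418,75),(470,83),(425,231),(377,226)],s,[(311,247),(221,259),(276,207),(282,216),(212,230),(327,289),(329,309),(240,310),(244,290)]))
im=cv2.imread("pics/scene0.png");cv2.imwrite("pics/matc.png",cv2.resize(im[235:345,155:275],None,fx=5,fy=5,interpolation=cv2.INTER_CUBIC))
```

```text
post [0.4916 0.0055 0.011 ] 5.103472927158738 [np.float64(0.1689966500256363), np.float64(0.05867309506326582), np.float64(0.16448648299560273), np.float64(0.06201059875754647)]
plain [ 0.5233 -0.304   0.011 ] -9.639741058982105 [np.float64(0.17041097907913944), np.float64(0.057032734808120225), np.float64(0.1692246452055317), np.float64(0.05868608291734119)]
B [ 0.6176 -0.1503  0.024 ] [ 0.5946 -0.1259  0.006 ] 133.33237990176508 0.03355478859447975
C [ 0.4171 -0.1549  0.024 ] [ 0.4327 -0.1284  0.006 ] 59.43131270462032 0.03072577982806045
[[ 0.6175 -0.15    0.0083  0.0036]
 [ 0.4121 -0.1552  0.0119  0.0006]
 [ 0.5733  0.047   0.0002  0.0027]
 [ 0.5771 -0.0168  0.0124  0.0001]
 [ 0.4063 -0.0283  0.0018  0.0062]
 [ 0.6115 -0.2918  0.0062  0.001 ]
 [ 0.6017 -0.3484  0.0063  0.0042]
 [ 0.4335 -0.3192  0.0093  0.0047]
 [ 0.4448 -0.2616  0.0096  0.0051]]
```

View pics/matc.png

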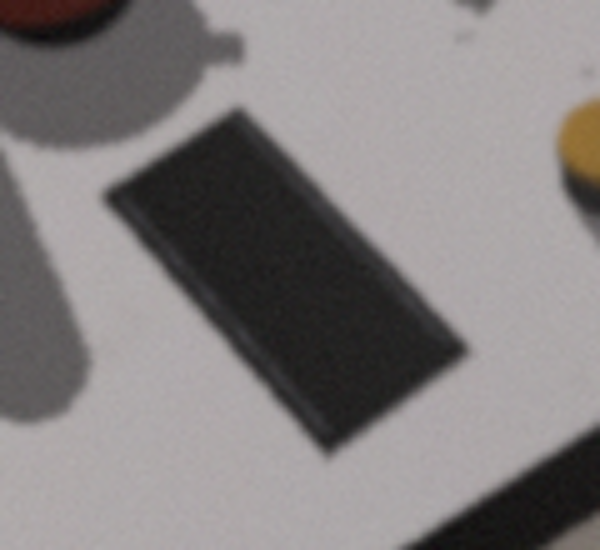

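The enlarged crop of the scene picture shows the mat's corners at full-picture (176,274), (203,257), (249,305) and (221,325). I'll go above the post tray now.

Call:
{"api": "send_rows", "payload": {"deltas": [{"dx": -0.003, "dy": -0.045, "dz": 0.02, "wx": 0, "wy": 0, "wz": 0, "grip": 0.085}, {"dx": -0.003, "dy": -0.045, "dz": 0.03, "wx": 0, "wy": 0, "wz": 0, "grip": 0.085}, {"dx": -0.003, "dy": -0.045, "dz": 0.03, "wx": 0, "wy": 0, "wz": 0, "grip": 0.085}, {"dx": -0.001, "dy": -0.018, "dz": 0.02, "wx": 0, "wy": 0, "wz": -0.5, "grip": 0.085}, {"dx": 0, "dy": 0, "dz": 0, "wx": 0, "wy": 0, "wz": 0, "grip": 0.085}]}}

```text
clock: 2.45
position: [0.4894, 0.0022, 0.1589]
tcp_rot: [-3.139, -0.136, 0.006]
contact_force: [-0.9, -0.5, 0.4]
width: 0.994
finger_force: 0.0
```

Run:
```python
from h import *
np.set_printoptions(precision=4,suppress=True)
s=env.read_state();c,im=shot("w3");np.savez("c3.npz",R=c[2],o=c[3]);print(s["clock"],s["position"],s["tcp_rot"],s["width"])
a=cam("scene");q=onz(a,[(176.2,273.6),(203.4,256.6),(248.6,305),(221,325.4)],.004);print(q,q.mean(0))
```

```text
2.45 [0.4894 0.0022 0.1589] [-3.1386 -0.1356  0.0065] 0.9937036441965208
[[0.5701 0.3769 0.004 ]
 [0.5778 0.2948 0.004 ]
 [0.3811 0.2762 0.004 ]
 [0.3726 0.3574 0.004 ]] [0.4754 0.3263 0.004 ]
```

View pics/w3.png

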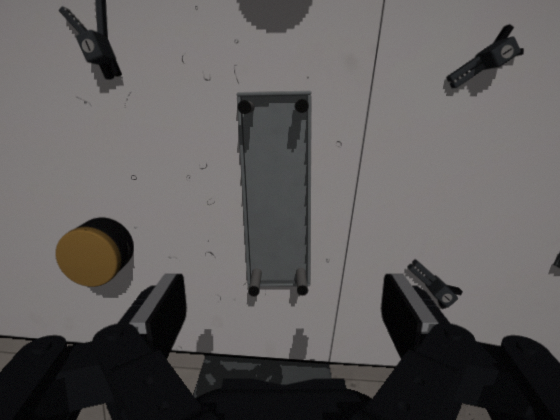

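The post tray is lined up in the picture: rim corners (238,93), (311,93), (310,288) and (247,288), post tops (244,106), (302,106), (302,290) and (254,290). The open clip is at (92,45), with its jaws spread towards the top of the picture.

Run:
```python
from h import *
np.set_printoptions(precision=4,suppress=True)
z=np.load("c3.npz");i=env.camera_info("wrist");c=(i["K"],i["dist_coeffs"],z["R"],z["o"])
for p,h in(([(244,106),(302,106),(302,290),(254,290)],.038),([(238,93),(311,93),(310,287),(247,287)],.011)):
    q=onz(c,p,h);m=q.mean(0);d=(q[0]+q[1]-q[2]-q[3]);print(m,np.degrees(np.arctan2(d[1],d[0])),[np.linalg.norm(q[k]-q[k-1]) for k in range(4)])
for n,p in(("B",[(507,49),(455,79)]),("C",[(446,296),(414,265)]),("A",[(89,45),(109,74)])):
    a=onz(c,p[:1],.024)[0];b=onz(c,p[1:],.006)[0];d=b-a;print(n,a,b,np.degrees(np.arctan2(d[1],d[0])),np.linalg.norm(d[:2]))
```

```text
[0.4915 0.007  0.038 ] 6.098479869081436 [np.float64(0.14734412135575248), np.float64(0.04113216113939466), np.float64(0.1473088797654488), np.float64(0.04025844106681512)]
[0.49   0.0067 0.011 ] 5.795776898076484 [np.float64(0.16963794419715855), np.float64(0.05672931335116997), np.float64(0.16963985115395208), np.float64(0.05831281488979689)]
B [ 0.6202 -0.1507  0.024 ] [ 0.5982 -0.1255  0.006 ] 131.14672077555667 0.033516094214493024
C [ 0.4165 -0.1521  0.024 ] [ 0.4362 -0.1252  0.006 ] 53.77370633068263 0.03342842987602257
A [0.5961 0.1509 0.024 ] [0.5782 0.1461 0.006 ] -164.85687315470068 0.018579019059619842
```

Call:
{"api": "send_rows", "payload": {"deltas": [{"dx": 0.0025, "dy": -0.005, "dz": 0.03, "wx": 0, "wy": 0, "wz": -0.1, "grip": 0.085}, {"dx": 0, "dy": 0, "dz": 0.045, "wx": 0, "wy": 0, "wz": 0, "grip": 0.085}, {"dx": 0, "dy": 0, "dz": 0.045, "wx": 0, "wy": 0, "wz": 0, "grip": 0.085}, {"dx": 0, "dy": 0, "dz": 0.027, "wx": 0, "wy": 0, "wz": 0, "grip": 0.085}, {"dx": 0, "dy": 0, "dz": 0, "wx": 0, "wy": 0, "wz": 0, "grip": 0.07}, {"dx": 0, "dy": 0, "dz": 0, "wx": 0, "wy": 0, "wz": 0, "grip": 0.05}, {"dx": 0, "dy": 0, "dz": 0, "wx": 0, "wy": 0, "wz": 0, "grip": 0.05}, {"dx": 0, "dy": 0, "dz": 0, "wx": 0, "wy": 0, "wz": 0, "grip": 0.05}]}}

```text
clock: 3.5
position: [0.4947, 0.0068, 0.0149]
tcp_rot: [3.136, 0.162, 0.006]
contact_force: [0.1, -3.3, 6.1]
width: 0.652
finger_force: 43.8
```

Call:
{"api": "send_rows", "payload": {"deltas": [{"dx": 0, "dy": 0, "dz": -0.02, "wx": 0, "wy": 0, "wz": 0, "grip": 0.05}, {"dx": 0, "dy": 0, "dz": -0.04, "wx": 0, "wy": 0, "wz": 0, "grip": 0.05}, {"dx": 0, "dy": 0, "dz": -0.045, "wx": 0, "wy": 0, "wz": 0, "grip": 0.05}, {"dx": 0, "dy": 0, "dz": -0.045, "wx": 0, "wy": 0, "wz": 0, "grip": 0.05}, {"dx": 0, "dy": -0.04, "dz": 0, "wx": 0, "wy": 0, "wz": 0, "grip": 0.05}, {"dx": 0, "dy": -0.05, "dz": 0, "wx": 0, "wy": 0, "wz": 0, "grip": 0.05}, {"dx": 0, "dy": -0.05, "dz": 0, "wx": 0, "wy": 0, "wz": 0, "grip": 0.05}, {"dx": 0, "dy": -0.02, "dz": 0, "wx": 0, "wy": 0, "wz": 0, "grip": 0.05}]}}

```text
clock: 4.5
position: [0.4757, 0.1691, 0.1636]
tcp_rot: [-3.136, -0.166, -0.0]
contact_force: [0.0, -0.8, -2.3]
width: 0.65
finger_force: 43.7
```

Run:
```python
from h import *
s=env.read_state();c,im=shot("w4");np.savez("c4.npz",R=c[2],o=c[3]);print(s["clock"],s["position"],s["tcp_rot"],s["width"])
```

```text
4.5 [0.47568368 0.16912606 0.1636216 ] [-3.13617235e+00 -1.66278383e-01 -2.77018429e-04] 0.6500011760984591
```

View pics/w4.png

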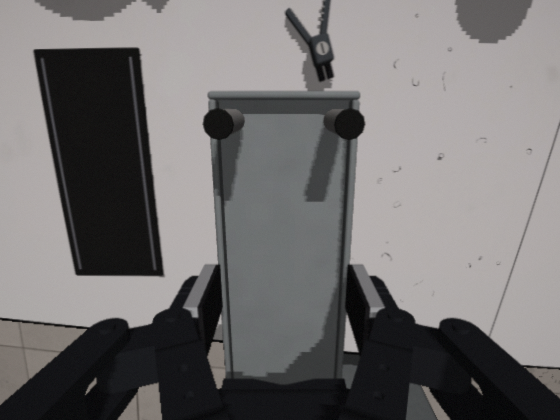

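The tray is held and level: far rim corners (209,95) and (359,95), post tops (219,124) and (347,124). The mat's corners are at (36,50), (140,48), (162,275) and (77,275). The open clip is at (322,48).

Run:
```python
from h import *
np.set_printoptions(precision=4,suppress=True)
z=np.load("c4.npz");i=env.camera_info("wrist");c=(i["K"],i["dist_coeffs"],z["R"],z["o"])
p=np.array([.4757,.1691,.1636]);Rt=R.from_rotvec([-3.136,-.166,0]).as_matrix()
q=onz(c,[(36,50),(140,48),(162,275),(77,275)],.004);m=q.mean(0);d=(q[0]+q[1]-q[2]-q[3]);yw=np.arctan2(d[1],d[0]);print(m,np.degrees(yw),[np.linalg.norm(q[k]-q[k-1]) for k in range(4)])
print("rim tool",(onz(c,[(209,95),(359,95)],p[2]-.004)-p)@Rt,"posts",(onz(c,[(219,124),(347,124)],p[2]+.023)-p)@Rt)
print("mat in tool",(m-p)@Rt,"yaw err",np.degrees(yw)-np.degrees(2*np.arctan(.166/3.136)))
for n,px in(("A",[(322,48),(325,75)]),):
    a=onz(c,px[:1],.024)[0];b=onz(c,px[1:],.006)[0];d=b-a;print(n,a,b,np.degrees(np.arctan2(d[1],d[0])),np.linalg.norm(d[:2]))
```

```text
[0.481  0.3257 0.004 ] 5.459008638129105 [np.float64(0.19873355134865434), np.float64(0.08434917909422111), np.float64(0.19820418857127908), np.float64(0.08290791901666306)]
rim tool [[ 0.0802 -0.0271  0.004 ]
 [ 0.0803  0.0298  0.004 ]] posts [[ 0.0707 -0.0189 -0.023 ]
 [ 0.0708  0.0209 -0.023 ]]
mat in tool [ 0.0218 -0.1549  0.1598] yaw err -0.6010876756781212
A [0.5956 0.1524 0.024 ] [0.5792 0.1458 0.006 ] -157.95456315455098 0.01767767534323495
```

Call:
{"api": "send_rows", "payload": {"deltas": [{"dx": 0.006, "dy": -0.039, "dz": 0, "wx": 0, "wy": 0, "wz": 0, "grip": 0.05}, {"dx": 0.007, "dy": -0.039, "dz": 0, "wx": 0, "wy": 0, "wz": 0, "grip": 0.05}, {"dx": 0.007, "dy": -0.039, "dz": 0, "wx": 0, "wy": 0, "wz": 0, "grip": 0.05}, {"dx": 0.006, "dy": -0.039, "dz": 0, "wx": 0, "wy": 0, "wz": 0.06, "grip": 0.05}, {"dx": 0, "dy": 0, "dz": 0.03, "wx": 0, "wy": 0, "wz": 0, "grip": 0.05}, {"dx": 0, "dy": 0, "dz": 0.04, "wx": 0, "wy": 0, "wz": 0, "grip": 0.05}, {"dx": 0, "dy": 0, "dz": 0.04, "wx": 0, "wy": 0, "wz": 0, "grip": 0.05}, {"dx": 0, "dy": 0, "dz": 0, "wx": 0, "wy": 0, "wz": 0, "grip": 0.05}]}}

```text
clock: 5.55
position: [0.4834, 0.3225, 0.0504]
tcp_rot: [3.134, 0.146, -0.012]
contact_force: [-0.3, 0.0, -2.5]
width: 0.656
finger_force: 44.4
```

Call:
{"api": "send_rows", "payload": {"deltas": [{"dx": 0.002, "dy": -0.004, "dz": 0.02, "wx": 0, "wy": 0, "wz": 0, "grip": 0.05}, {"dx": 0, "dy": 0, "dz": 0.011, "wx": 0, "wy": 0, "wz": 0, "grip": 0.05}, {"dx": 0, "dy": 0, "dz": 0, "wx": 0, "wy": 0, "wz": 0, "grip": 0.05}]}}

```text
clock: 5.92
position: [0.4879, 0.3283, 0.0227]
tcp_rot: [3.138, 0.146, -0.001]
contact_force: [0.3, -0.6, -2.3]
width: 0.653
finger_force: 44.4
```

Call:
{"api": "send_rows", "payload": {"deltas": [{"dx": -0.002, "dy": 0, "dz": 0.003, "wx": 0, "wy": 0, "wz": 0, "grip": 0.05}, {"dx": 0, "dy": 0, "dz": 0, "wx": 0, "wy": 0, "wz": 0, "grip": 0.05}]}}

```text
clock: 6.18
position: [0.4859, 0.3284, 0.0198]
tcp_rot: [-3.138, -0.146, -0.001]
contact_force: [-0.6, -0.6, -2.4]
width: 0.654
finger_force: 44.4
```

Call:
{"api": "send_rows", "payload": {"deltas": [{"dx": 0, "dy": 0, "dz": 0.0015, "wx": 0, "wy": 0, "wz": 0, "grip": 0.05}, {"dx": 0, "dy": 0, "dz": 0, "wx": 0, "wy": 0, "wz": 0, "grip": 0.05}]}}

```text
clock: 6.42
position: [0.4863, 0.3286, 0.0189]
tcp_rot: [-3.138, -0.146, -0.002]
contact_force: [-1.7, -1.1, 4.7]
width: 0.654
finger_force: 45.4
```

Call:
{"api": "send_rows", "payload": {"deltas": [{"dx": 0, "dy": 0, "dz": 0, "wx": 0, "wy": 0, "wz": 0, "grip": 0.07}, {"dx": 0, "dy": 0, "dz": 0, "wx": 0, "wy": 0, "wz": 0, "grip": 0.085}, {"dx": 0, "dy": 0, "dz": 0, "wx": 0, "wy": 0, "wz": 0, "grip": 0.085}, {"dx": 0, "dy": 0, "dz": -0.03, "wx": 0, "wy": 0, "wz": 0, "grip": 0.085}, {"dx": 0, "dy": 0, "dz": -0.05, "wx": 0, "wy": 0, "wz": 0, "grip": 0.085}, {"dx": 0, "dy": 0, "dz": -0.05, "wx": 0, "wy": 0, "wz": 0, "grip": 0.085}, {"dx": 0, "dy": 0.02, "dz": -0.03, "wx": 0, "wy": 0, "wz": 0, "grip": 0.085}, {"dx": 0, "dy": 0, "dz": 0, "wx": 0, "wy": 0, "wz": 0, "grip": 0.085}]}}

```text
clock: 7.42
position: [0.4896, 0.3086, 0.1807]
tcp_rot: [-3.136, -0.144, -0.009]
contact_force: [0.5, 0.1, -0.2]
width: 1.001
finger_force: 0.0
```

Run:
```python
from h import *
s=env.read_state();c,im=shot("w5");np.savez("c5.npz",R=c[2],o=c[3]);print(s["clock"],s["position"],s["tcp_rot"],s["width"])
```

```text
7.425 [0.48958676 0.30857541 0.18073278] [-3.13593634 -0.14437792 -0.00861365] 1.001039494505894
```

View pics/w5.png

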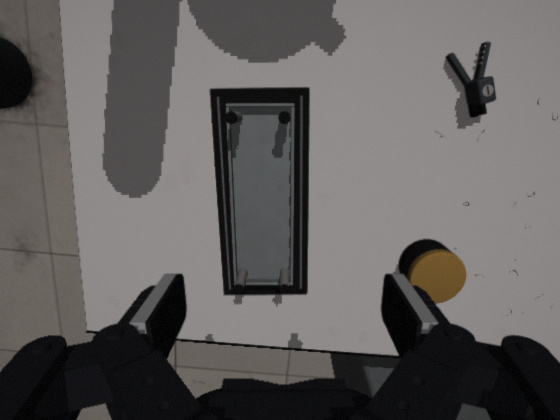

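The tray stands centred inside the mat's black border, with post tops at (232,118), (285,118), (284,294) and (240,294). The clip at (480,90) is open, and the gold pot at (437,276) hasn't moved. Next is the shut clip near (0.417,-0.152).

Call:
{"api": "send_rows", "payload": {"deltas": [{"dx": 0, "dy": 0, "dz": 0, "wx": 0, "wy": 0, "wz": 0.53, "grip": 0.085}, {"dx": -0.008, "dy": 0.05, "dz": 0, "wx": 0, "wy": 0, "wz": 0, "grip": 0.085}, {"dx": -0.008, "dy": 0.05, "dz": 0, "wx": 0, "wy": 0, "wz": 0, "grip": 0.085}, {"dx": -0.008, "dy": 0.05, "dz": 0, "wx": 0, "wy": 0, "wz": 0, "grip": 0.085}, {"dx": -0.008, "dy": 0.05, "dz": 0, "wx": 0, "wy": 0, "wz": 0, "grip": 0.085}, {"dx": -0.008, "dy": 0.05, "dz": 0, "wx": 0, "wy": 0, "wz": 0, "grip": 0.07}, {"dx": -0.008, "dy": 0.05, "dz": 0, "wx": 0, "wy": 0, "wz": 0, "grip": 0.06}, {"dx": -0.008, "dy": 0.05, "dz": 0, "wx": 0, "wy": 0, "wz": 0, "grip": 0.05}]}}

```text
clock: 8.48
position: [0.4308, -0.0424, 0.1762]
tcp_rot: [-3.141, -0.002, 0.004]
contact_force: [0.6, 0.1, 0.3]
width: 0.584
finger_force: 0.0
```

Call:
{"api": "send_rows", "payload": {"deltas": [{"dx": -0.008, "dy": 0.05, "dz": 0, "wx": 0, "wy": 0, "wz": 0, "grip": 0.05}, {"dx": -0.009, "dy": 0.05, "dz": 0, "wx": 0, "wy": 0, "wz": 0, "grip": 0.05}, {"dx": 0, "dy": 0.01, "dz": 0.02, "wx": 0, "wy": 0, "wz": -0.9, "grip": 0.05}, {"dx": 0, "dy": 0, "dz": 0.02, "wx": 0, "wy": 0, "wz": -0.95, "grip": 0.05}, {"dx": 0, "dy": 0, "dz": 0.02, "wx": 0, "wy": 0, "wz": -0.95, "grip": 0.05}, {"dx": 0, "dy": 0, "dz": 0.02, "wx": 0, "wy": 0, "wz": -0.95, "grip": 0.05}, {"dx": 0, "dy": 0, "dz": 0, "wx": 0, "wy": 0, "wz": -0.95, "grip": 0.05}, {"dx": 0, "dy": 0, "dz": 0, "wx": 0, "wy": 0, "wz": -0.8, "grip": 0.05}]}}

```text
clock: 9.48
position: [0.4139, -0.1505, 0.0958]
tcp_rot: [-2.779, -1.456, 0.004]
contact_force: [-0.1, 0.3, 0.1]
width: 0.588
finger_force: 0.0
```

Run:
```python
from h import *
np.set_printoptions(precision=4,suppress=True)
z=np.load("c5.npz");i=env.camera_info("wrist");c=(i["K"],i["dist_coeffs"],z["R"],z["o"])
q=onz(c,[(232,118),(285,118),(284,294),(240,294)],.042);m=q.mean(0);d=(q[0]+q[1]-q[2]-q[3]);print("tray",m,np.degrees(np.arctan2(d[1],d[0])),[np.linalg.norm(q[k]-q[k-1]) for k in range(4)])
q=onz(c,[(210,88),(309,88),(307,293),(225,294)],.004);m=q.mean(0);d=(q[0]+q[1]-q[2]-q[3]);print("mat",m,np.degrees(np.arctan2(d[1],d[0])))
s=env.read_state();c,im=shot("w6");np.savez("c6.npz",R=c[2],o=c[3],p=s["position"],r=s["tcp_rot"]);print(s["clock"],s["position"],s["tcp_rot"],s["width"])
```

```text
tray [0.4803 0.3259 0.042 ] 5.277150762886679 [np.float64(0.15253751369390847), np.float64(0.04074785845080445), np.float64(0.15241752986987395), np.float64(0.03957497356295753)]
mat [0.4815 0.3261 0.004 ] 6.075918739256071
9.475 [ 0.4139 -0.1505  0.0958] [-2.7793 -1.4564  0.0038] 0.5884495971510251
```

View pics/w6.png

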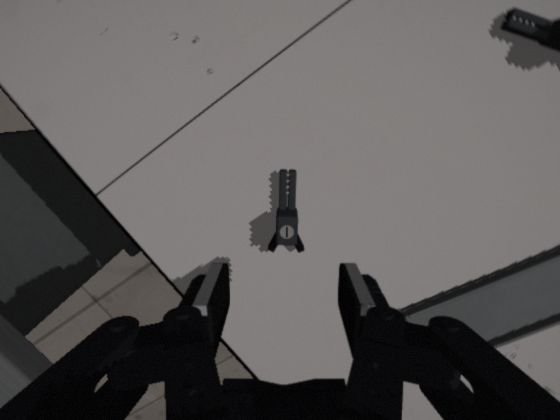

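The shut clip is almost lined up with the tool: housing screw at (287,232), jaw tips at (288,170), handles at (271,248) and (302,248).

```bash
cat >> h.py <<'E'
def tool(px,z,f):
    d=np.load(f);i=env.camera_info("wrist");c=(i["K"],i["dist_coeffs"],d["R"],d["o"])
    return (onz(c,px,z)-d["p"])@R.from_rotvec(d["r"]).as_matrix()
E
python3 - <<'E'
from h import *
np.set_printoptions(precision=4,suppress=True)
print(tool([(287,232)],.024,"c6.npz"),tool([(288,170),(271,248),(302,248)],.008,"c6.npz"))
E
```

```text
[[-0.0012  0.0029  0.0718]] [[ 0.0358  0.0035  0.0878]
 [-0.0191 -0.0081  0.0878]
 [-0.0191  0.0136  0.0877]]
```

Call:
{"api": "send_rows", "payload": {"deltas": [{"dx": -0.001, "dy": 0.003, "dz": 0.03, "wx": 0, "wy": 0, "wz": 0, "grip": 0.04}, {"dx": 0, "dy": 0, "dz": 0.035, "wx": 0, "wy": 0, "wz": 0, "grip": 0.04}, {"dx": 0, "dy": 0, "dz": 0.011, "wx": 0, "wy": 0, "wz": 0, "grip": 0.03}, {"dx": 0, "dy": 0, "dz": 0, "wx": 0, "wy": 0, "wz": 0, "grip": 0.02}, {"dx": 0, "dy": 0, "dz": 0, "wx": 0, "wy": 0, "wz": 0, "grip": 0.005}, {"dx": 0, "dy": 0, "dz": 0, "wx": 0, "wy": 0, "wz": 0, "grip": 0.005}, {"dx": 0, "dy": 0, "dz": 0, "wx": 0, "wy": 0, "wz": 0, "grip": 0.005}]}}

```text
clock: 10.4
position: [0.4175, -0.1543, 0.0226]
tcp_rot: [2.785, 1.451, 0.002]
contact_force: [-0.2, -0.5, -0.5]
width: 0.149
finger_force: 43.0
```

Call:
{"api": "send_rows", "payload": {"deltas": [{"dx": 0, "dy": 0, "dz": -0.02, "wx": 0, "wy": 0, "wz": 0, "grip": 0.005}, {"dx": 0, "dy": 0, "dz": -0.03, "wx": 0, "wy": 0, "wz": 0.97, "grip": 0.005}, {"dx": 0, "dy": 0, "dz": -0.03, "wx": 0, "wy": 0, "wz": 1, "grip": 0.005}, {"dx": 0, "dy": 0, "dz": -0.03, "wx": 0, "wy": 0, "wz": 1, "grip": 0.005}, {"dx": 0, "dy": 0, "dz": 0, "wx": 0, "wy": 0, "wz": 1, "grip": 0.005}, {"dx": 0, "dy": 0, "dz": 0, "wx": 0, "wy": 0, "wz": 1, "grip": 0.005}, {"dx": 0.0067, "dy": -0.047, "dz": 0, "wx": 0, "wy": 0, "wz": 0, "grip": 0.005}, {"dx": 0.0067, "dy": -0.047, "dz": 0, "wx": 0, "wy": 0, "wz": 0, "grip": 0.005}]}}

```text
clock: 11.4
position: [0.4218, -0.0587, 0.1323]
tcp_rot: [3.138, 0.142, 0.002]
contact_force: [-0.1, 0.7, 0.1]
width: 0.155
finger_force: 43.1
```

Call:
{"api": "send_rows", "payload": {"deltas": [{"dx": 0.0067, "dy": -0.047, "dz": 0, "wx": 0, "wy": 0, "wz": 0, "grip": 0.005}, {"dx": 0.0067, "dy": -0.047, "dz": 0, "wx": 0, "wy": 0, "wz": 0, "grip": 0.005}, {"dx": 0.0067, "dy": -0.047, "dz": 0, "wx": 0, "wy": 0, "wz": 0, "grip": 0.005}, {"dx": 0.0067, "dy": -0.047, "dz": 0, "wx": 0, "wy": 0, "wz": 0, "grip": 0.005}, {"dx": 0.0067, "dy": -0.047, "dz": 0, "wx": 0, "wy": 0, "wz": 0, "grip": 0.005}, {"dx": 0.0067, "dy": -0.047, "dz": 0, "wx": 0, "wy": 0, "wz": 0, "grip": 0.005}, {"dx": 0.0067, "dy": -0.047, "dz": 0, "wx": 0, "wy": 0, "wz": 0, "grip": 0.005}, {"dx": 0.0067, "dy": -0.047, "dz": 0, "wx": 0, "wy": 0, "wz": 0, "grip": 0.005}]}}

```text
clock: 12.4
position: [0.4399, 0.3217, 0.1323]
tcp_rot: [-3.138, -0.146, -0.001]
contact_force: [0.7, 0.3, -0.2]
width: 0.15
finger_force: 43.1
```

Call:
{"api": "send_rows", "payload": {"deltas": [{"dx": 0, "dy": 0, "dz": 0, "wx": 0, "wy": 0, "wz": 0, "grip": 0.005}]}}

```text
clock: 12.52
position: [0.4407, 0.3236, 0.1323]
tcp_rot: [-3.136, -0.152, -0.004]
contact_force: [-0.1, -0.4, -1.6]
width: 0.148
finger_force: 43.1
```

Call:
{"api": "send_rows", "payload": {"deltas": [{"dx": 0, "dy": 0.0005, "dz": 0.03, "wx": 0, "wy": 0, "wz": 0, "grip": 0.005}, {"dx": 0, "dy": 0, "dz": 0.03, "wx": 0, "wy": 0, "wz": 0, "grip": 0.005}, {"dx": 0, "dy": 0, "dz": 0.03, "wx": 0, "wy": 0, "wz": 0, "grip": 0.005}, {"dx": 0, "dy": 0, "dz": 0.011, "wx": 0, "wy": 0, "wz": 0, "grip": 0.005}, {"dx": 0, "dy": 0, "dz": 0.001, "wx": 0, "wy": 0, "wz": 0, "grip": 0.005}, {"dx": 0, "dy": 0, "dz": 0, "wx": 0, "wy": 0, "wz": 0, "grip": 0.005}]}}

```text
clock: 13.28
position: [0.4408, 0.3198, 0.0308]
tcp_rot: [-3.137, -0.146, -0.002]
contact_force: [0.1, 0.1, 1.0]
width: 0.151
finger_force: 43.2
```

Call:
{"api": "send_rows", "payload": {"deltas": [{"dx": 0, "dy": 0, "dz": 0.001, "wx": 0, "wy": 0, "wz": 0, "grip": 0.005}, {"dx": 0, "dy": 0, "dz": 0, "wx": 0, "wy": 0, "wz": 0, "grip": 0.005}]}}

```text
clock: 13.52
position: [0.4404, 0.3198, 0.0294]
tcp_rot: [-3.138, -0.146, -0.002]
contact_force: [0.1, 0.2, 0.5]
width: 0.149
finger_force: 43.2
```

Call:
{"api": "send_rows", "payload": {"deltas": [{"dx": 0, "dy": 0, "dz": 0, "wx": 0, "wy": 0, "wz": 0, "grip": 0.03}, {"dx": 0, "dy": 0, "dz": 0, "wx": 0, "wy": 0, "wz": 0, "grip": 0.03}, {"dx": 0, "dy": 0, "dz": -0.03, "wx": 0, "wy": 0, "wz": 0, "grip": 0.03}, {"dx": 0, "dy": 0, "dz": -0.05, "wx": 0, "wy": 0, "wz": 0, "grip": 0.04}, {"dx": 0, "dy": 0, "dz": -0.05, "wx": 0, "wy": 0, "wz": 0.53, "grip": 0.05}, {"dx": 0.018, "dy": 0.0473, "dz": 0, "wx": 0, "wy": 0, "wz": 0, "grip": 0.05}, {"dx": 0.018, "dy": 0.0473, "dz": 0, "wx": 0, "wy": 0, "wz": 0, "grip": 0.05}, {"dx": 0.018, "dy": 0.0473, "dz": 0, "wx": 0, "wy": 0, "wz": 0, "grip": 0.05}]}}

```text
clock: 14.52
position: [0.4945, 0.1766, 0.1592]
tcp_rot: [-3.141, -0.002, -0.001]
contact_force: [1.2, 0.4, -0.4]
width: 0.587
finger_force: 0.0
```

Call:
{"api": "send_rows", "payload": {"deltas": [{"dx": 0.018, "dy": 0.0473, "dz": 0, "wx": 0, "wy": 0, "wz": 0, "grip": 0.05}, {"dx": 0.018, "dy": 0.0473, "dz": 0, "wx": 0, "wy": 0, "wz": 0, "grip": 0.05}, {"dx": 0.018, "dy": 0.0473, "dz": 0, "wx": 0, "wy": 0, "wz": 0, "grip": 0.05}, {"dx": 0.018, "dy": 0.0473, "dz": 0, "wx": 0, "wy": 0, "wz": 0, "grip": 0.05}, {"dx": 0.018, "dy": 0.0473, "dz": 0, "wx": 0, "wy": 0, "wz": 0, "grip": 0.05}, {"dx": 0.018, "dy": 0.0473, "dz": 0, "wx": 0, "wy": 0, "wz": 0, "grip": 0.05}, {"dx": 0.018, "dy": 0.0473, "dz": 0, "wx": 0, "wy": 0, "wz": 0, "grip": 0.05}]}}

```text
clock: 15.4
position: [0.6207, -0.1548, 0.1587]
tcp_rot: [-3.141, -0.001, 0.0]
contact_force: [1.0, 0.1, 0.7]
width: 0.586
finger_force: 0.0
```

Call:
{"api": "send_rows", "payload": {"deltas": [{"dx": 0, "dy": 0, "dz": 0.01, "wx": 0, "wy": 0, "wz": 0.98, "grip": 0.05}, {"dx": 0, "dy": 0, "dz": 0.02, "wx": 0, "wy": 0, "wz": 0.98, "grip": 0.05}, {"dx": 0, "dy": 0, "dz": 0.02, "wx": 0, "wy": 0, "wz": 0.98, "grip": 0.05}, {"dx": 0, "dy": 0, "dz": 0.01, "wx": 0, "wy": 0, "wz": 0.98, "grip": 0.05}, {"dx": 0, "dy": 0, "dz": 0, "wx": 0, "wy": 0, "wz": 0.98, "grip": 0.05}, {"dx": 0, "dy": 0, "dz": 0, "wx": 0, "wy": 0, "wz": 0, "grip": 0.05}]}}

```text
clock: 16.15
position: [0.6202, -0.1532, 0.0984]
tcp_rot: [2.86, -1.299, -0.001]
contact_force: [-0.5, 0.3, 0.2]
width: 0.587
finger_force: 0.0
```

```bash
cat >> h.py <<'E'
def look(n):
    s=env.read_state();c,im=shot(n);np.savez(n+".npz",R=c[2],o=c[3],p=s["position"],r=s["tcp_rot"]);print(s["clock"],s["position"],s["tcp_rot"],s["width"])
E
python3 -c "
from h import *
look('w7')"
```

```text
16.15 [ 0.62018231 -0.15318141  0.09843642] [ 2.86024157e+00 -1.29927890e+00 -1.13614670e-03] 0.5873739722760463
```

View pics/w7.png

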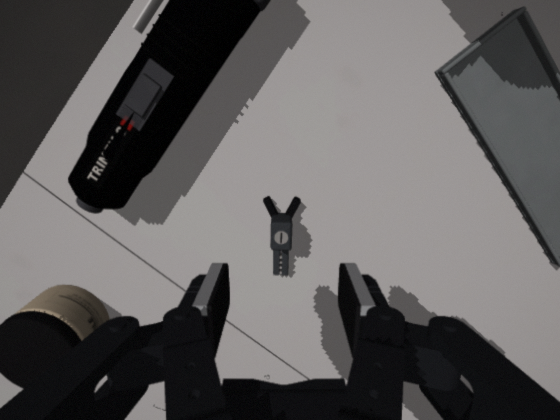

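The shut clip is lined up: housing screw at (281,237), jaw tips at (281,275) towards the bottom of the picture. The pot at lower left is well clear of the fingers.

Run:
```python
from h import *
np.set_printoptions(precision=4,suppress=True)
print(tool([(281,237)],.024,"w7.npz"),tool([(281,275),(267,198),(296,198)],.008,"w7.npz"))
```

```text
[[-0.0036 -0.0005  0.0744]] [[-0.0394 -0.0006  0.0905]
 [ 0.0183 -0.01    0.0904]
 [ 0.0183  0.0096  0.0904]]
```

Call:
{"api": "send_rows", "payload": {"deltas": [{"dx": -0.003, "dy": -0.0005, "dz": 0.03, "wx": 0, "wy": 0, "wz": 0, "grip": 0.04}, {"dx": 0, "dy": 0, "dz": 0.035, "wx": 0, "wy": 0, "wz": 0, "grip": 0.04}, {"dx": 0, "dy": 0, "dz": 0.011, "wx": 0, "wy": 0, "wz": 0, "grip": 0.03}, {"dx": 0, "dy": 0, "dz": 0, "wx": 0, "wy": 0, "wz": 0, "grip": 0.02}, {"dx": 0, "dy": 0, "dz": 0, "wx": 0, "wy": 0, "wz": 0, "grip": 0.005}, {"dx": 0, "dy": 0, "dz": 0, "wx": 0, "wy": 0, "wz": 0, "grip": 0.005}, {"dx": 0, "dy": 0, "dz": 0, "wx": 0, "wy": 0, "wz": 0, "grip": 0.005}]}}

```text
clock: 17.08
position: [0.6193, -0.1508, 0.0237]
tcp_rot: [-2.859, 1.302, -0.002]
contact_force: [-0.5, -0.1, 0.2]
width: 0.148
finger_force: 44.0
```

Call:
{"api": "send_rows", "payload": {"deltas": [{"dx": 0, "dy": 0, "dz": -0.03, "wx": 0, "wy": 0, "wz": 0, "grip": 0.005}, {"dx": 0, "dy": 0, "dz": -0.04, "wx": 0, "wy": 0, "wz": -0.9, "grip": 0.005}, {"dx": 0, "dy": 0, "dz": -0.04, "wx": 0, "wy": 0, "wz": -0.9, "grip": 0.005}, {"dx": 0, "dy": 0, "dz": 0, "wx": 0, "wy": 0, "wz": -0.9, "grip": 0.005}, {"dx": 0, "dy": 0, "dz": 0, "wx": 0, "wy": 0, "wz": -0.9, "grip": 0.005}, {"dx": 0, "dy": 0, "dz": 0, "wx": 0, "wy": 0, "wz": -0.9, "grip": 0.005}, {"dx": 0, "dy": 0, "dz": 0, "wx": 0, "wy": 0, "wz": -0.93, "grip": 0.005}, {"dx": -0.0054, "dy": -0.0488, "dz": 0, "wx": 0, "wy": 0, "wz": 0, "grip": 0.005}]}}

```text
clock: 18.08
position: [0.6104, -0.105, 0.1334]
tcp_rot: [3.137, 0.142, 0.005]
contact_force: [0.0, 1.3, -0.4]
width: 0.148
finger_force: 44.1
```

Call:
{"api": "send_rows", "payload": {"deltas": [{"dx": -0.0054, "dy": -0.0488, "dz": 0, "wx": 0, "wy": 0, "wz": 0, "grip": 0.005}, {"dx": -0.0054, "dy": -0.0488, "dz": 0, "wx": 0, "wy": 0, "wz": 0, "grip": 0.005}, {"dx": -0.0054, "dy": -0.0488, "dz": 0, "wx": 0, "wy": 0, "wz": 0, "grip": 0.005}, {"dx": -0.0054, "dy": -0.0488, "dz": 0, "wx": 0, "wy": 0, "wz": 0, "grip": 0.005}, {"dx": -0.0054, "dy": -0.0488, "dz": 0, "wx": 0, "wy": 0, "wz": 0, "grip": 0.005}, {"dx": -0.0054, "dy": -0.0488, "dz": 0, "wx": 0, "wy": 0, "wz": 0, "grip": 0.005}, {"dx": -0.0054, "dy": -0.0488, "dz": 0, "wx": 0, "wy": 0, "wz": 0, "grip": 0.005}, {"dx": -0.0054, "dy": -0.0488, "dz": 0, "wx": 0, "wy": 0, "wz": 0, "grip": 0.005}]}}

```text
clock: 19.08
position: [0.5292, 0.2837, 0.1334]
tcp_rot: [-3.138, -0.146, -0.001]
contact_force: [0.5, -0.3, -0.9]
width: 0.147
finger_force: 44.1
```

Call:
{"api": "send_rows", "payload": {"deltas": [{"dx": -0.0054, "dy": -0.0488, "dz": 0, "wx": 0, "wy": 0, "wz": 0, "grip": 0.005}, {"dx": 0, "dy": 0, "dz": 0, "wx": 0, "wy": 0, "wz": 0, "grip": 0.005}, {"dx": 0, "dy": 0, "dz": 0, "wx": 0, "wy": 0, "wz": 0, "grip": 0.005}]}}

```text
clock: 19.45
position: [0.5194, 0.33, 0.1329]
tcp_rot: [3.137, 0.148, -0.0]
contact_force: [0.4, -0.3, 0.1]
width: 0.148
finger_force: 44.1
```

```bash
python3 -c "
from h import *
look('w8')"
```

```text
19.45 [0.5193687  0.32998066 0.13290677] [ 3.13740773e+00  1.47914620e-01 -1.19149216e-05] 0.14825921226787223
```

View pics/w8.png

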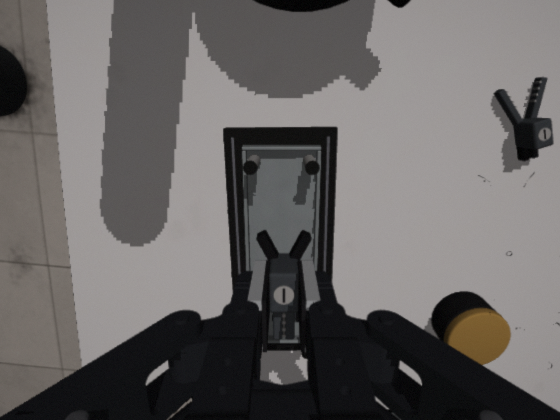

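The clip hangs with its housing at (284,296) and its handles away from the robot. It is in line with the tray, whose far post tops are at (251,166) and (312,166). Lowering it into place.

Call:
{"api": "send_rows", "payload": {"deltas": [{"dx": 0, "dy": 0, "dz": 0.03, "wx": 0, "wy": 0, "wz": 0, "grip": 0.005}, {"dx": 0, "dy": 0, "dz": 0.03, "wx": 0, "wy": 0, "wz": 0, "grip": 0.005}, {"dx": 0, "dy": 0, "dz": 0.03, "wx": 0, "wy": 0, "wz": 0, "grip": 0.005}, {"dx": 0, "dy": 0, "dz": 0.011, "wx": 0, "wy": 0, "wz": 0, "grip": 0.005}, {"dx": 0, "dy": 0, "dz": 0.002, "wx": 0, "wy": 0, "wz": 0, "grip": 0.005}, {"dx": 0, "dy": 0, "dz": 0, "wx": 0, "wy": 0, "wz": 0, "grip": 0.005}]}}

```text
clock: 20.25
position: [0.5204, 0.3298, 0.0305]
tcp_rot: [-3.138, -0.145, -0.002]
contact_force: [0.0, -0.4, -0.5]
width: 0.148
finger_force: 44.9
```

Call:
{"api": "send_rows", "payload": {"deltas": [{"dx": 0, "dy": 0, "dz": 0, "wx": 0, "wy": 0, "wz": 0, "grip": 0.03}, {"dx": 0, "dy": 0, "dz": 0, "wx": 0, "wy": 0, "wz": 0, "grip": 0.03}, {"dx": 0, "dy": 0, "dz": -0.03, "wx": 0, "wy": 0, "wz": 0, "grip": 0.03}, {"dx": 0, "dy": 0, "dz": -0.05, "wx": 0, "wy": 0, "wz": 0, "grip": 0.06}, {"dx": -0.02, "dy": 0.01, "dz": -0.05, "wx": 0, "wy": 0, "wz": 0, "grip": 0.08}, {"dx": -0.02, "dy": 0.02, "dz": -0.02, "wx": 0, "wy": 0, "wz": 0, "grip": 0.085}, {"dx": 0, "dy": 0, "dz": 0, "wx": 0, "wy": 0, "wz": 0, "grip": 0.085}]}}

```text
clock: 21.12
position: [0.4823, 0.2961, 0.1822]
tcp_rot: [-3.137, -0.146, -0.005]
contact_force: [0.8, 0.7, -0.1]
width: 0.996
finger_force: 0.0
```

```bash
python3 -c "
from h import *
look('w9')"
```

```text
21.125 [0.48226212 0.29614001 0.18220414] [-3.13689033 -0.14558108 -0.0049996 ] 0.9958077702558311
```

View pics/w9.png

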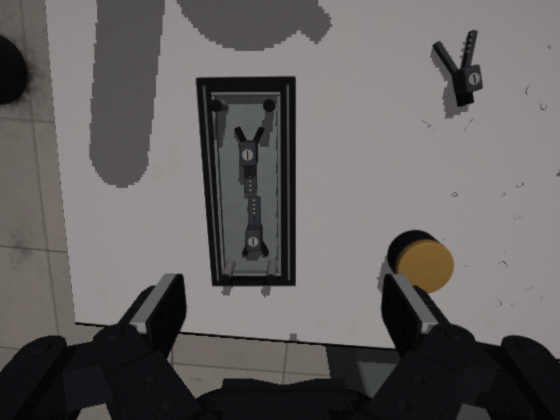

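Both shut clips lie flat in the tray, housings at (247,155) and (253,242), with post tops at (217,106), (269,106), (270,284) and (227,284). The open clip's housing is at (474,78). Next, the plain tray.

Call:
{"api": "send_rows", "payload": {"deltas": [{"dx": 0, "dy": 0, "dz": 0, "wx": 0, "wy": 0, "wz": 0.53, "grip": 0.085}, {"dx": 0.0034, "dy": 0.05, "dz": 0, "wx": 0, "wy": 0, "wz": 0, "grip": 0.085}, {"dx": 0.0034, "dy": 0.05, "dz": 0, "wx": 0, "wy": 0, "wz": 0, "grip": 0.085}, {"dx": 0.0034, "dy": 0.05, "dz": 0, "wx": 0, "wy": 0, "wz": 0, "grip": 0.085}, {"dx": 0.0034, "dy": 0.05, "dz": 0, "wx": 0, "wy": 0, "wz": 0, "grip": 0.085}, {"dx": 0.0034, "dy": 0.05, "dz": 0, "wx": 0, "wy": 0, "wz": 0, "grip": 0.085}, {"dx": 0.0034, "dy": 0.05, "dz": 0, "wx": 0, "wy": 0, "wz": 0, "grip": 0.085}, {"dx": 0.0034, "dy": 0.05, "dz": 0, "wx": 0, "wy": 0, "wz": 0, "grip": 0.085}]}}

```text
clock: 22.18
position: [0.5072, -0.0548, 0.1785]
tcp_rot: [-3.141, -0.001, 0.002]
contact_force: [0.6, -1.1, 0.2]
width: 0.998
finger_force: 0.0
```

Call:
{"api": "send_rows", "payload": {"deltas": [{"dx": 0.0034, "dy": 0.05, "dz": 0, "wx": 0, "wy": 0, "wz": 0, "grip": 0.085}, {"dx": 0.0034, "dy": 0.05, "dz": 0, "wx": 0, "wy": 0, "wz": 0, "grip": 0.085}, {"dx": 0.0034, "dy": 0.05, "dz": 0, "wx": 0, "wy": 0, "wz": 0, "grip": 0.085}, {"dx": 0.0034, "dy": 0.05, "dz": 0, "wx": 0, "wy": 0, "wz": 0, "grip": 0.085}, {"dx": 0.0034, "dy": 0.05, "dz": 0, "wx": 0, "wy": 0, "wz": 0, "grip": 0.085}, {"dx": 0, "dy": 0, "dz": 0, "wx": 0, "wy": 0, "wz": 0.96, "grip": 0.085}, {"dx": 0, "dy": 0, "dz": 0, "wx": 0, "wy": 0, "wz": 0, "grip": 0.085}]}}

```text
clock: 23.05
position: [0.5239, -0.3039, 0.1779]
tcp_rot: [-3.129, 0.261, 0.003]
contact_force: [-0.1, 0.4, 0.0]
width: 0.991
finger_force: 0.0
```

Run:
```python
from h import *
np.set_printoptions(precision=4,suppress=True)
d=np.load("w9.npz");i=env.camera_info("wrist");c=(i["K"],i["dist_coeffs"],d["R"],d["o"])
q=onz(c,[(217,106),(269,106),(270,284),(227,284)],.042);m=q.mean(0);e=(q[0]+q[1]-q[2]-q[3]);print("tray",m,np.degrees(np.arctan2(e[1],e[0])),[np.linalg.norm(q[k]-q[k-1]) for k in range(4)])
a=onz(c,[(474,78)],.024)[0];b=onz(c,[(464,102)],.006)[0];e=a-b;print("A",a,b,np.degrees(np.arctan2(e[1],e[0])))
look("w10")
# tray rectangle by darkness: tray is darker grey than worktop; look for polygon near expected
s=np.load("w10.npz");c=(i["K"],i["dist_coeffs"],s["R"],s["o"])
im=cv2.imread("pics/w10.png",0);im=cv2.GaussianBlur(im,(3,3),0)
ctr=proj(c,[[.5233,-.304,.011]])[0];print("ctr px",ctr,im[int(ctr[1]),int(ctr[0])])
# brightness fit: minimise over pose the contrast of rim edge
yy,xx=np.mgrid[0:420,0:560];g=cv2.magnitude(cv2.Sobel(im,cv2.CV_32F,1,0),cv2.Sobel(im,cv2.CV_32F,0,1));g=cv2.GaussianBlur(np.minimum(g,120),(5,5),0)
from scipy.optimize import minimize
t=np.linspace(-1,1,80);x,y=.085,.029
L=np.r_[np.c_[t*x,0*t+y],np.c_[t*x,0*t-y],np.c_[0*t+x,t*y]]
def f(v):
    co,si=np.cos(v[2]),np.sin(v[2]);P=np.c_[v[0]+co*L[:,0]-si*L[:,1],v[1]+si*L[:,0]+co*L[:,1],0*L[:,0]+.011]
    p=proj(c,P).astype(np.float32);return -cv2.remap(g,p[:,0],p[:,1],cv2.INTER_LINEAR).mean()
best=min((minimize(f,[.5233+a,-.304+b,np.radians(-9.6)+w],method="Nelder-Mead",options=dict(initial_simplex=None)) for a in(-.005,0,.005) for b in(-.004,0,.004) for w in(-.02,.02)),key=lambda r:r.fun)
print(best.x[:2],np.degrees(best.x[2]),best.fun,f([.5233,-.304,np.radians(-9.6)]))
```

```text
tray [0.4805 0.326  0.042 ] 5.22972776955649 [np.float64(0.15227694740514075), np.float64(0.039824961983849966), np.float64(0.15212217106009285), np.float64(0.03854105966639321)]
A [0.596  0.1514 0.024 ] [0.5782 0.146  0.006 ] 16.659755439887064
23.05 [ 0.5239 -0.3039  0.1779] [-3.1293  0.261   0.003 ] 0.9905714043667073
ctr px [282.2431 195.4144] 75
[ 0.5235 -0.3048] -9.764220775522105 -92.687744140625 -87.23026
```

Call:
{"api": "send_rows", "payload": {"deltas": [{"dx": 0, "dy": 0.001, "dz": 0.04, "wx": 0, "wy": 0, "wz": 0, "grip": 0.085}, {"dx": 0, "dy": 0, "dz": 0.05, "wx": 0, "wy": 0, "wz": 0, "grip": 0.085}, {"dx": 0, "dy": 0, "dz": 0.05, "wx": 0, "wy": 0, "wz": 0, "grip": 0.085}, {"dx": 0, "dy": 0, "dz": 0.023, "wx": 0, "wy": 0, "wz": 0, "grip": 0.085}, {"dx": 0, "dy": 0, "dz": 0, "wx": 0, "wy": 0, "wz": 0, "grip": 0.07}, {"dx": 0, "dy": 0, "dz": 0, "wx": 0, "wy": 0, "wz": 0, "grip": 0.05}, {"dx": 0, "dy": 0, "dz": 0, "wx": 0, "wy": 0, "wz": 0, "grip": 0.05}, {"dx": 0, "dy": 0, "dz": 0, "wx": 0, "wy": 0, "wz": 0, "grip": 0.05}]}}

```text
clock: 24.1
position: [0.5253, -0.3053, 0.019]
tcp_rot: [3.128, -0.261, 0.007]
contact_force: [0.9, -0.7, 6.2]
width: 0.588
finger_force: 3.3
```

Call:
{"api": "send_rows", "payload": {"deltas": [{"dx": 0, "dy": 0, "dz": -0.015, "wx": 0, "wy": 0, "wz": 0, "grip": 0.05}, {"dx": 0, "dy": 0, "dz": 0, "wx": 0, "wy": 0, "wz": 0, "grip": 0.085}, {"dx": 0, "dy": 0, "dz": 0, "wx": 0, "wy": 0, "wz": 0, "grip": 0.085}, {"dx": 0, "dy": 0, "dz": 0, "wx": 0, "wy": 0, "wz": 0, "grip": 0.085}]}}

```text
clock: 24.6
position: [0.5232, -0.3041, 0.0315]
tcp_rot: [-3.13, 0.262, 0.001]
contact_force: [0.0, 0.4, 0.2]
width: 0.993
finger_force: 0.0
```

Run:
```python
from h import *
look("w11")
```

```text
24.6 [ 0.52324239 -0.30407533  0.03146927] [-3.13015994e+00  2.61894478e-01  1.21959445e-03] 0.9925797716571967
```

View pics/w11.png

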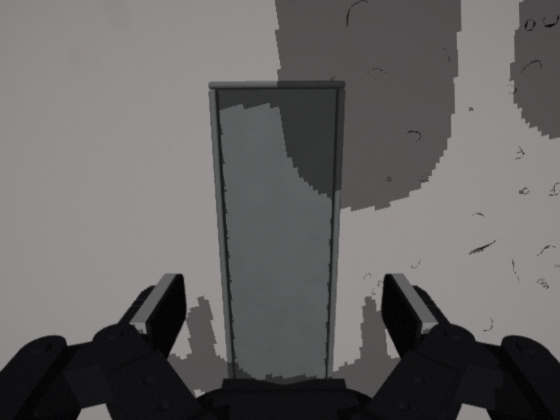

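The tray is undisturbed, with far rim corners at (209,84) and (345,84) and the fingers well outside it; they had closed just above the lip. I'll go lower and grip again.

Call:
{"api": "send_rows", "payload": {"deltas": [{"dx": 0, "dy": 0, "dz": 0.015, "wx": 0, "wy": 0, "wz": 0, "grip": 0.085}, {"dx": 0, "dy": 0, "dz": 0.005, "wx": 0, "wy": 0, "wz": 0, "grip": 0.085}, {"dx": 0, "dy": 0, "dz": 0, "wx": 0, "wy": 0, "wz": 0, "grip": 0.07}, {"dx": 0, "dy": 0, "dz": 0, "wx": 0, "wy": 0, "wz": 0, "grip": 0.05}, {"dx": 0, "dy": 0, "dz": 0, "wx": 0, "wy": 0, "wz": 0, "grip": 0.05}, {"dx": 0, "dy": 0, "dz": 0, "wx": 0, "wy": 0, "wz": 0, "grip": 0.05}]}}

```text
clock: 25.4
position: [0.5236, -0.3044, 0.0119]
tcp_rot: [3.131, -0.262, 0.0]
contact_force: [-0.1, 0.0, -0.8]
width: 0.662
finger_force: 42.8
```

Call:
{"api": "send_rows", "payload": {"deltas": [{"dx": 0, "dy": 0, "dz": -0.02, "wx": 0, "wy": 0, "wz": 0, "grip": 0.05}, {"dx": 0, "dy": 0, "dz": -0.04, "wx": 0, "wy": 0, "wz": 0, "grip": 0.05}, {"dx": 0, "dy": 0, "dz": -0.05, "wx": 0, "wy": 0, "wz": 0, "grip": 0.05}, {"dx": 0, "dy": 0, "dz": -0.05, "wx": 0, "wy": 0, "wz": 0, "grip": 0.05}, {"dx": 0, "dy": 0, "dz": 0, "wx": 0, "wy": 0, "wz": -0.5, "grip": 0.05}, {"dx": 0, "dy": 0, "dz": 0, "wx": 0, "wy": 0, "wz": -0.46, "grip": 0.05}, {"dx": -0.003, "dy": -0.03, "dz": 0, "wx": 0, "wy": 0, "wz": 0, "grip": 0.05}, {"dx": -0.003, "dy": -0.045, "dz": 0, "wx": 0, "wy": 0, "wz": 0, "grip": 0.05}]}}

```text
clock: 26.4
position: [0.5175, -0.2296, 0.1716]
tcp_rot: [3.141, -0.003, 0.001]
contact_force: [1.1, -0.1, -1.9]
width: 0.663
finger_force: 43.4
```

Call:
{"api": "send_rows", "payload": {"deltas": [{"dx": -0.003, "dy": -0.046, "dz": 0, "wx": 0, "wy": 0, "wz": 0, "grip": 0.05}, {"dx": -0.003, "dy": -0.046, "dz": 0, "wx": 0, "wy": 0, "wz": 0, "grip": 0.05}, {"dx": -0.003, "dy": -0.046, "dz": 0, "wx": 0, "wy": 0, "wz": 0, "grip": 0.05}, {"dx": -0.003, "dy": -0.046, "dz": 0, "wx": 0, "wy": 0, "wz": 0, "grip": 0.05}, {"dx": -0.003, "dy": -0.046, "dz": 0, "wx": 0, "wy": 0, "wz": 0, "grip": 0.05}, {"dx": -0.003, "dy": -0.046, "dz": 0, "wx": 0, "wy": 0, "wz": 0, "grip": 0.05}, {"dx": -0.003, "dy": -0.046, "dz": 0, "wx": 0, "wy": 0, "wz": 0, "grip": 0.05}, {"dx": -0.003, "dy": -0.046, "dz": 0, "wx": 0, "wy": 0, "wz": 0, "grip": 0.05}]}}

```text
clock: 27.4
position: [0.4929, 0.14, 0.1718]
tcp_rot: [3.142, 0.001, 0.0]
contact_force: [0.9, 0.5, -1.5]
width: 0.656
finger_force: 43.4
```

Run:
```python
from h import *
np.set_printoptions(precision=4,suppress=True)
print("plain rim far in tool", tool([(209,84),(345,84)],.011,"w11.npz"))
i=env.camera_info("wrist")
for n,far in(("w5",[(232,118),(285,118)]),("w9",[(217,106),(269,106)])):
    f="c5.npz" if n=="w5" else "w9.npz";d=np.load(f);c=(i["K"],i["dist_coeffs"],d["R"],d["o"])
    print(n,onz(c,far,.042).mean(0)-.074*np.array([np.cos(.0925),np.sin(.0925),0]))
s=env.read_state();print(s["position"],s["tcp_rot"],s["width"],s["clock"])
```

```text
plain rim far in tool [[ 0.0855 -0.0301  0.0204]
 [ 0.0855  0.0272  0.0204]]
w5 [0.4825 0.3261 0.042 ]
w9 [0.4826 0.3261 0.042 ]
[0.4929 0.14   0.1718] [3.1416 0.0008 0.0002] 0.6563237900294433 27.4
```

Call:
{"api": "send_rows", "payload": {"deltas": [{"dx": -0.0028, "dy": -0.0465, "dz": 0, "wx": 0, "wy": 0, "wz": 0, "grip": 0.05}, {"dx": -0.0028, "dy": -0.0465, "dz": 0, "wx": 0, "wy": 0, "wz": 0, "grip": 0.05}, {"dx": -0.0028, "dy": -0.0465, "dz": 0, "wx": 0, "wy": 0, "wz": 0, "grip": 0.05}, {"dx": -0.0028, "dy": -0.0465, "dz": 0, "wx": 0, "wy": 0, "wz": -0.25, "grip": 0.05}, {"dx": 0, "dy": 0, "dz": 0.03, "wx": 0, "wy": 0, "wz": -0.27, "grip": 0.05}, {"dx": 0, "dy": 0, "dz": 0.04, "wx": 0, "wy": 0, "wz": 0, "grip": 0.05}, {"dx": 0, "dy": 0, "dz": 0.03, "wx": 0, "wy": 0, "wz": 0, "grip": 0.05}, {"dx": 0, "dy": 0, "dz": 0, "wx": 0, "wy": 0, "wz": 0, "grip": 0.05}]}}

```text
clock: 28.4
position: [0.4797, 0.3234, 0.0694]
tcp_rot: [3.135, 0.144, -0.009]
contact_force: [0.6, -0.6, -2.1]
width: 0.662
finger_force: 43.6
```

Call:
{"api": "send_rows", "payload": {"deltas": [{"dx": 0, "dy": 0, "dz": 0, "wx": 0, "wy": 0, "wz": 0, "grip": 0.05}]}}

```text
clock: 28.52
position: [0.4827, 0.3249, 0.0727]
tcp_rot: [-3.138, -0.143, -0.002]
contact_force: [-0.0, 0.5, -1.9]
width: 0.659
finger_force: 43.6
```

Call:
{"api": "send_rows", "payload": {"deltas": [{"dx": -0.001, "dy": -0.001, "dz": 0.01, "wx": 0, "wy": 0, "wz": 0, "grip": 0.05}, {"dx": 0, "dy": 0, "dz": 0.006, "wx": 0, "wy": 0, "wz": 0, "grip": 0.05}, {"dx": 0, "dy": 0, "dz": 0, "wx": 0, "wy": 0, "wz": 0, "grip": 0.05}]}}

```text
clock: 28.9
position: [0.4806, 0.3253, 0.0556]
tcp_rot: [3.138, 0.143, -0.001]
contact_force: [-0.4, -0.5, -2.4]
width: 0.661
finger_force: 43.6
```

Call:
{"api": "send_rows", "payload": {"deltas": [{"dx": 0, "dy": 0, "dz": 0.0015, "wx": 0, "wy": 0, "wz": 0, "grip": 0.05}, {"dx": 0, "dy": 0, "dz": 0, "wx": 0, "wy": 0, "wz": 0, "grip": 0.05}]}}

```text
clock: 29.15
position: [0.481, 0.3255, 0.0544]
tcp_rot: [-3.138, -0.143, -0.0]
contact_force: [-0.8, -0.7, -2.4]
width: 0.662
finger_force: 43.6
```

Call:
{"api": "send_rows", "payload": {"deltas": [{"dx": 0, "dy": 0, "dz": 0.0012, "wx": 0, "wy": 0, "wz": 0, "grip": 0.05}, {"dx": 0, "dy": 0, "dz": 0, "wx": 0, "wy": 0, "wz": 0, "grip": 0.05}]}}

```text
clock: 29.4
position: [0.4812, 0.3256, 0.0538]
tcp_rot: [-3.138, -0.143, -0.001]
contact_force: [-0.9, -1.3, 3.7]
width: 0.66
finger_force: 44.2
```

Call:
{"api": "send_rows", "payload": {"deltas": [{"dx": 0, "dy": 0, "dz": 0, "wx": 0, "wy": 0, "wz": 0, "grip": 0.07}, {"dx": 0, "dy": 0, "dz": 0, "wx": 0, "wy": 0, "wz": 0, "grip": 0.085}, {"dx": 0, "dy": 0, "dz": 0, "wx": 0, "wy": 0, "wz": 0, "grip": 0.085}, {"dx": 0, "dy": 0, "dz": -0.03, "wx": 0, "wy": 0, "wz": 0, "grip": 0.085}, {"dx": 0, "dy": 0, "dz": -0.05, "wx": 0, "wy": 0, "wz": 0, "grip": 0.085}, {"dx": 0, "dy": 0, "dz": -0.04, "wx": 0, "wy": 0, "wz": 0.52, "grip": 0.07}, {"dx": 0.0285, "dy": 0.0435, "dz": 0, "wx": 0, "wy": 0, "wz": 0, "grip": 0.05}, {"dx": 0.0285, "dy": 0.0435, "dz": 0, "wx": 0, "wy": 0, "wz": 0, "grip": 0.05}]}}

```text
clock: 30.4
position: [0.5388, 0.2384, 0.1742]
tcp_rot: [-3.141, -0.004, -0.004]
contact_force: [-0.5, -0.0, 0.5]
width: 0.589
finger_force: 0.0
```

Call:
{"api": "send_rows", "payload": {"deltas": [{"dx": 0.0285, "dy": 0.0435, "dz": 0, "wx": 0, "wy": 0, "wz": 0, "grip": 0.05}, {"dx": 0.0285, "dy": 0.0435, "dz": 0, "wx": 0, "wy": 0, "wz": -0.8, "grip": 0.05}, {"dx": 0, "dy": 0, "dz": 0.03, "wx": 0, "wy": 0, "wz": -0.87, "grip": 0.05}, {"dx": 0, "dy": 0, "dz": 0.04, "wx": 0, "wy": 0, "wz": 0, "grip": 0.05}, {"dx": 0, "dy": 0, "dz": 0, "wx": 0, "wy": 0, "wz": 0, "grip": 0.05}]}}

```text
clock: 31.02
position: [0.5921, 0.1507, 0.0999]
tcp_rot: [3.108, 0.456, -0.013]
contact_force: [-0.6, 0.7, -0.4]
width: 0.586
finger_force: 0.0
```

```bash
python3 -c "
from h import *
look('w12')"
```

```text
31.025 [0.59213105 0.15071124 0.09994609] [ 3.10803628  0.45607854 -0.01250534] 0.5861636956827162
```

View pics/w12.png

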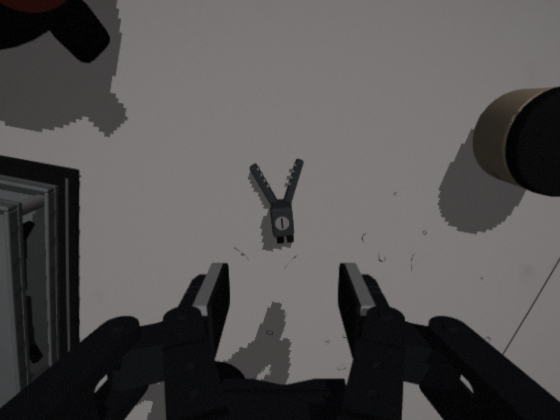

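The open clip's housing screw is at (282,223), its jaw tips at (254,167) and (299,162), and its handle end at (285,240). It is turned slightly against the tool.

Run:
```python
from h import *
np.set_printoptions(precision=4,suppress=True)
a=tool([(282,223)],.024,"w12.npz")[0];b=tool([(254,167),(299,162),(285,240)],.008,"w12.npz");print(a,b)
j=b[:2].mean(0)-b[2];k=b[:2].mean(0)-a;print(np.degrees(np.arctan2(j[1],j[0])),np.degrees(np.arctan2(k[1],k[0])))
```

```text
[0.004  0.0003 0.0759] [[ 0.0377 -0.0182  0.0917]
 [ 0.041   0.0114  0.0916]
 [-0.0142  0.0024  0.0921]]
-6.127742694169194 -5.9650355255978615
```

Call:
{"api": "send_rows", "payload": {"deltas": [{"dx": 0.0035, "dy": 0, "dz": 0, "wx": 0, "wy": 0, "wz": -0.6, "grip": 0.05}, {"dx": 0, "dy": 0, "dz": 0.03, "wx": 0, "wy": 0, "wz": 0, "grip": 0.04}, {"dx": 0, "dy": 0, "dz": 0.035, "wx": 0, "wy": 0, "wz": 0, "grip": 0.04}, {"dx": 0, "dy": 0, "dz": 0.012, "wx": 0, "wy": 0, "wz": 0, "grip": 0.03}, {"dx": 0, "dy": 0, "dz": 0, "wx": 0, "wy": 0, "wz": 0, "grip": 0.02}, {"dx": 0, "dy": 0, "dz": 0, "wx": 0, "wy": 0, "wz": 0, "grip": 0.005}, {"dx": 0, "dy": 0, "dz": 0, "wx": 0, "wy": 0, "wz": 0, "grip": 0.005}, {"dx": 0, "dy": 0, "dz": 0, "wx": 0, "wy": 0, "wz": 0, "grip": 0.005}]}}

```text
clock: 32.08
position: [0.5994, 0.1528, 0.0275]
tcp_rot: [-3.08, -0.619, -0.004]
contact_force: [0.5, -0.6, 5.7]
width: 0.147
finger_force: 41.8
```

Call:
{"api": "send_rows", "payload": {"deltas": [{"dx": 0, "dy": 0, "dz": -0.03, "wx": 0, "wy": 0, "wz": 0, "grip": 0.005}, {"dx": 0, "dy": 0, "dz": -0.05, "wx": 0, "wy": 0, "wz": 0, "grip": 0.005}, {"dx": 0, "dy": 0, "dz": -0.05, "wx": 0, "wy": 0, "wz": 0.85, "grip": 0.005}, {"dx": 0, "dy": 0, "dz": 0, "wx": 0, "wy": 0, "wz": 0.9, "grip": 0.005}, {"dx": 0, "dy": 0, "dz": 0, "wx": 0, "wy": 0, "wz": 0, "grip": 0.005}, {"dx": -0.027, "dy": -0.045, "dz": 0, "wx": 0, "wy": 0, "wz": 0, "grip": 0.005}, {"dx": -0.027, "dy": -0.046, "dz": 0, "wx": 0, "wy": 0, "wz": 0, "grip": 0.005}]}}

```text
clock: 32.95
position: [0.5352, 0.2383, 0.1549]
tcp_rot: [3.138, 0.145, -0.004]
contact_force: [0.5, 0.7, -0.5]
width: 0.145
finger_force: 41.2
```

Call:
{"api": "send_rows", "payload": {"deltas": [{"dx": -0.027, "dy": -0.046, "dz": 0, "wx": 0, "wy": 0, "wz": 0, "grip": 0.005}, {"dx": -0.027, "dy": -0.045, "dz": 0, "wx": 0, "wy": 0, "wz": 0, "grip": 0.005}, {"dx": 0, "dy": 0, "dz": 0, "wx": 0, "wy": 0, "wz": 0, "grip": 0.005}, {"dx": 0, "dy": 0, "dz": 0, "wx": 0, "wy": 0, "wz": 0, "grip": 0.005}]}}

```text
clock: 33.45
position: [0.4738, 0.3237, 0.1553]
tcp_rot: [3.137, 0.148, -0.002]
contact_force: [0.1, 0.4, -0.6]
width: 0.142
finger_force: 41.2
```

Run:
```python
from h import *
look("w13")
np.set_printoptions(precision=4,suppress=True)
d=np.load("w13.npz");i=env.camera_info("wrist");c=(i["K"],i["dist_coeffs"],d["R"],d["o"])
im=cv2.imread("pics/w13.png",0);g=cv2.magnitude(cv2.Sobel(im,cv2.CV_32F,1,0),cv2.Sobel(im,cv2.CV_32F,0,1));g=cv2.GaussianBlur(np.minimum(g,120),(5,5),0)
from scipy.optimize import minimize
t=np.linspace(-1,1,80);x,y=.085,.029;u=t*.5+.5
L=np.r_[np.c_[u*x,0*t+y],np.c_[u*x,0*t-y],np.c_[0*t+x,t*y]]
def f(v):
    co,si=np.cos(v[2]),np.sin(v[2]);p=proj(c,np.c_[v[0]+co*L[:,0]-si*L[:,1],v[1]+si*L[:,0]+co*L[:,1],0*L[:,0]+.053]).astype(np.float32)
    return -cv2.remap(g,p[:,0],p[:,1],cv2.INTER_LINEAR).mean()
b=min((minimize(f,[.4815+a,.326+e,.0916+w],method="Nelder-Mead") for a in(-.006,0,.006) for e in(-.005,0,.005) for w in(-.03,.03)),key=lambda r:r.fun)
print("plain",b.x[:2],np.degrees(b.x[2]),b.fun,f([.4815,.326,.0916]))
```

```text
33.45 [0.47383897 0.3236568  0.15531588] [ 3.13680619e+00  1.47837999e-01 -1.74163859e-03] 0.14195183760548286
plain [0.4805 0.327 ] 5.446204808380139 -99.64508819580078 -91.16316
```

Call:
{"api": "send_rows", "payload": {"deltas": [{"dx": 0, "dy": -0.002, "dz": 0.03, "wx": 0, "wy": 0, "wz": 0, "grip": 0.005}, {"dx": 0, "dy": 0, "dz": 0.03, "wx": 0, "wy": 0, "wz": 0, "grip": 0.005}, {"dx": 0, "dy": 0, "dz": 0.019, "wx": 0, "wy": 0, "wz": 0, "grip": 0.005}, {"dx": 0, "dy": 0, "dz": 0, "wx": 0, "wy": 0, "wz": 0, "grip": 0.005}, {"dx": 0, "dy": 0, "dz": 0, "wx": 0, "wy": 0, "wz": 0, "grip": 0.005}]}}

```text
clock: 34.12
position: [0.4752, 0.3254, 0.0775]
tcp_rot: [-3.138, -0.142, -0.001]
contact_force: [0.2, 1.3, -1.1]
width: 0.142
finger_force: 41.2
```

Call:
{"api": "send_rows", "payload": {"deltas": [{"dx": 0, "dy": 0, "dz": 0.002, "wx": 0, "wy": 0, "wz": 0, "grip": 0.005}, {"dx": 0, "dy": 0, "dz": 0, "wx": 0, "wy": 0, "wz": 0, "grip": 0.005}]}}

```text
clock: 34.38
position: [0.4745, 0.3261, 0.0758]
tcp_rot: [-3.138, -0.143, -0.002]
contact_force: [-0.2, 0.2, -0.7]
width: 0.145
finger_force: 41.2
```

Call:
{"api": "send_rows", "payload": {"deltas": [{"dx": 0, "dy": 0, "dz": 0.002, "wx": 0, "wy": 0, "wz": 0, "grip": 0.005}, {"dx": 0, "dy": 0, "dz": 0, "wx": 0, "wy": 0, "wz": 0, "grip": 0.005}]}}

```text
clock: 34.62
position: [0.4739, 0.326, 0.0731]
tcp_rot: [3.138, 0.144, -0.0]
contact_force: [0.1, 0.1, -1.1]
width: 0.148
finger_force: 41.2
```

Call:
{"api": "send_rows", "payload": {"deltas": [{"dx": 0, "dy": 0, "dz": 0.001, "wx": 0, "wy": 0, "wz": 0, "grip": 0.005}, {"dx": 0, "dy": 0, "dz": 0, "wx": 0, "wy": 0, "wz": 0, "grip": 0.005}]}}

```text
clock: 34.88
position: [0.474, 0.3261, 0.0724]
tcp_rot: [-3.138, -0.144, -0.0]
contact_force: [-0.6, -0.8, 2.7]
width: 0.145
finger_force: 41.5
```

Call:
{"api": "send_rows", "payload": {"deltas": [{"dx": 0, "dy": 0, "dz": 0, "wx": 0, "wy": 0, "wz": 0, "grip": 0.03}, {"dx": 0, "dy": 0, "dz": 0, "wx": 0, "wy": 0, "wz": 0, "grip": 0.035}, {"dx": 0, "dy": 0, "dz": -0.02, "wx": 0, "wy": 0, "wz": 0, "grip": 0.035}, {"dx": 0, "dy": 0, "dz": -0.04, "wx": 0, "wy": 0, "wz": 0, "grip": 0.035}, {"dx": 0, "dy": 0, "dz": -0.05, "wx": 0, "wy": 0, "wz": 0, "grip": 0.05}, {"dx": 0, "dy": 0, "dz": -0.03, "wx": 0, "wy": 0, "wz": 0, "grip": 0.05}, {"dx": 0, "dy": 0, "dz": 0, "wx": 0, "wy": 0, "wz": 0, "grip": 0.05}]}}

```text
clock: 35.75
position: [0.4758, 0.327, 0.2149]
tcp_rot: [-3.135, -0.143, -0.009]
contact_force: [-0.6, -0.0, -0.9]
width: 0.589
finger_force: 0.0
```

Run:
```python
from h import *
look("w14")
np.set_printoptions(precision=4,suppress=True)
d=np.load("w14.npz");i=env.camera_info("wrist");c=(i["K"],i["dist_coeffs"],d["R"],d["o"])
im=cv2.imread("pics/w14.png",0)
from scipy.optimize import minimize
G=cv2.magnitude(cv2.Sobel(im,cv2.CV_32F,1,0),cv2.Sobel(im,cv2.CV_32F,0,1));g=cv2.GaussianBlur(np.minimum(G,120),(5,5),0)
t=np.linspace(-1,1,80);x,y=.085,.029
L=np.r_[np.c_[t*x,0*t+y],np.c_[t*x,0*t-y],np.c_[0*t+x,t*y]]
def f(v,h=.053):
    co,si=np.cos(v[2]),np.sin(v[2]);p=proj(c,np.c_[v[0]+co*L[:,0]-si*L[:,1],v[1]+si*L[:,0]+co*L[:,1],0*L[:,0]+h]).astype(np.float32)
    return -cv2.remap(g,p[:,0],p[:,1],cv2.INTER_LINEAR).mean()
b=min((minimize(f,[.4805+a,.327+e,.094],method="Nelder-Mead") for a in(-.006,0,.006) for e in(-.005,0,.005)),key=lambda r:r.fun)
print("plain",b.x[:2],np.degrees(b.x[2]),b.fun)
# rectified top view of tray floor (2mm/px), coarse print: dark pixels of clip
co,si=np.cos(b.x[2]),np.sin(b.x[2])
X,Y=np.meshgrid(np.arange(.07,-.07,-.004),np.arange(.024,-.0241,-.002),indexing="ij")
p=proj(c,np.c_[b.x[0]+co*X.ravel()-si*Y.ravel(),b.x[1]+si*X.ravel()+co*Y.ravel(),0*X.ravel()+.053]).astype(np.float32).reshape(*X.shape,2)
v=cv2.remap(im,p[...,0],p[...,1],cv2.INTER_LINEAR)
for r,xx in zip(v,X[:,0]):print("%4d "%round(xx*1000)+"".join("#" if k<35 else "+" if k<55 else "." for k in r))
```

```text
35.75 [0.47576254 0.32696638 0.21492826] [-3.13532454 -0.14327803 -0.00889998] 0.588701161570902
plain [0.4915 0.329 ] 5.483581136816886 -98.969482421875
  70 ..+++++++++++++++++++++++
  66 .........................
  62 .........................
  58 .........................
  54 .+.......................
  50 .........................
  46 .........................
  42 .........................
  38 .........................
  34 .........................
  30 .........................
  26 .........................
  22 .+.......................
  18 .........................
  14 .....+++............++...
  10 .....+++...........+++...
   6 ......+++.........++++...
   2 ......++++........+++....
  -2 .......++++......+++.....
  -6 .......+++++....+++......
 -10 .+.......++++..+++.......
 -14 .+........#++####........
 -18 ..........+++++++........
 -22 .........+#+....++.......
 -26 .........++..............
 -30 .........+#+....+........
 -34 .........++++++++........
 -38 .........++##+###........
 -42 ........+++##++#+........
 -46 .+.......++++++..........
 -50 .........................
 -54 .........................
 -58 .........................
 -62 .........................
 -66 .........................
```

Run:
```python
from h import *
d=np.load("w14.npz");i=env.camera_info("wrist");c=(i["K"],i["dist_coeffs"],d["R"],d["o"])
im=cv2.imread("pics/w14.png",0)
# grey profile along the tray's centreline y=+.015 from far side to near side, at rim height
for h,s in((.053,1),):
  X=np.arange(-.12,.1201,.003);co,si=np.cos(.0935),np.sin(.0935)
  for Y in(.012,-.012):
    p=proj(c,np.c_[.4815+co*X-si*Y,.3265+si*X+co*Y,0*X+h]).astype(np.float32)
    v=cv2.remap(im,p[:,0],p[:,1],cv2.INTER_LINEAR).ravel();print([(round(x*1000),int(k)) for x,k in zip(X,v) if abs(x)>.066])
```

```text
[(-120, 146), (-117, 146), (-114, 147), (-111, 146), (-108, 146), (-105, 146), (-102, 143), (-99, 83), (-96, 82), (-93, 81), (-90, 83), (-87, 82), (-84, 79), (-81, 77), (-78, 75), (-75, 85), (-72, 87), (-69, 87), (66, 92), (69, 92), (72, 94), (75, 93), (78, 53), (81, 50), (84, 78), (87, 14), (90, 16), (93, 15), (96, 139), (99, 145), (102, 144), (105, 145), (108, 144), (111, 144), (114, 138), (117, 82), (120, 80)]
[(-120, 145), (-117, 144), (-114, 145), (-111, 147), (-108, 146), (-105, 146), (-102, 142), (-99, 84), (-96, 81), (-93, 82), (-90, 82), (-87, 81), (-84, 81), (-81, 80), (-78, 74), (-75, 86), (-72, 86), (-69, 86), (66, 92), (69, 91), (72, 92), (75, 91), (78, 54), (81, 53), (84, 81), (87, 17), (90, 15), (93, 16), (96, 136), (99, 145), (102, 145), (105, 143), (108, 144), (111, 143), (114, 88), (117, 80), (120, 81)]
```

The far rim's outer edge sits at +85 mm from the expected centre, so the plain tray is where it should be; the 0.4915 fit had locked onto the edge of the mat. The open clip lies flat about 16 mm from the tray's middle. Handing in.

```bash
python3 -c "
from bench import env
print(env.job_done())"
```

```text
the job is handed in; nothing more can be done
None
```

I built the full stack on the mat in the order you gave and handed it in at about 36 s of the 138 s allowed; the hand-in returned no verdict, so I can't say how it was judged.

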